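# Sort racks of blood tubes into their colour-coded trays

### The job

Sort the four black sample racks for testing: stand each one upright and flat on the floor of the tray that has the colour of its tube caps, lying along the tray and wholly inside its rim. Carry the racks upright, set them down gently without dropping them, and leave the red-capped pot and the amber bottle standing where they are.

Things in the scene. Friction and masses are not known exactly. Their poses are not given: they have to be found in the camera images.
- rack_purple: loose black rack of five purple-capped tubes, one rigid piece, 145 to 235 g. Body 118 x 26 mm, good to grip 4 to 58 mm above the underside; foot 122 x 32, 4 thick; caps 16 in diameter, 22.5 apart, tops at 84. Origin: centre of underside. x: along the row of tubes, y: across, z: up. Ends alike. x starts within 0.5 rad of straight ahead of the robot.
- rack_blue: loose black rack of five light blue-capped tubes, one rigid piece, 145 to 235 g. Body 118 x 26 mm, good to grip 4 to 58 mm above the underside; foot 122 x 32, 4 thick; caps 16 in diameter, 22.5 apart, tops at 84. Origin: centre of underside. x: along the row of tubes, y: across, z: up. Ends alike. x starts within 0.5 rad of straight ahead of the robot.
- rack_yellow: loose black rack of five yellow-capped tubes, one rigid piece, 145 to 235 g. Body 118 x 26 mm, good to grip 4 to 58 mm above the underside; foot 122 x 32, 4 thick; caps 16 in diameter, 22.5 apart, tops at 84. Origin: centre of underside. x: along the row of tubes, y: across, z: up. Ends alike. x starts within 0.5 rad of straight ahead of the robot.
- rack_green: loose black rack of five green-capped tubes, one rigid piece, 145 to 235 g. Body 118 x 26 mm, good to grip 4 to 58 mm above the underside; foot 122 x 32, 4 thick; caps 16 in diameter, 22.5 apart, tops at 84. Origin: centre of underside. x: along the row of tubes, y: across, z: up. Ends alike. x starts within 0.5 rad of straight ahead of the robot.
- tray_purple: shallow purple rack tray fixed to the bench, blank white card on its near edge. Outside 64 x 162 mm, 13 high; inside 48 (x) x 146 (y), floor 3 above the bench. Origin: centre of underside, on the bench. x: across the tray, y: along it (within 0.2 rad of the robot's left), z: up.
- tray_blue: shallow light blue rack tray fixed to the bench, blank white card on its near edge. Outside 64 x 162 mm, 13 high; inside 48 (x) x 146 (y), floor 3 above the bench. Origin: centre of underside, on the bench. x: across the tray, y: along it (within 0.2 rad of the robot's left), z: up.
- tray_yellow: shallow yellow rack tray fixed to the bench, blank white card on its near edge. Outside 64 x 162 mm, 13 high; inside 48 (x) x 146 (y), floor 3 above the bench. Origin: centre of underside, on the bench. x: across the tray, y: along it (within 0.2 rad of the robot's left), z: up.
- tray_green: shallow green rack tray fixed to the bench, blank white card on its near edge. Outside 64 x 162 mm, 13 high; inside 48 (x) x 146 (y), floor 3 above the bench. Origin: centre of underside, on the bench. x: across the tray, y: along it (within 0.2 rad of the robot's left), z: up.
- pot: loose sample pot with a red cap, 31 mm diameter over the cap, 73 mm high, standing between the racks; stays where it is. Origin: centre of its underside, z up.
- bottle: loose amber glass bottle with a white cap, 32 mm diameter, 75 mm high, standing between the racks; stays where it is. Origin: centre of its underside, z up.
Mind the look-alikes: they are no part of the job. Several things look just like the tray_yellow: the one meant starts farthest to the robot's right.

How it is judged (in metres and radians):
At the end, for the whole second after the job is handed in: Each rack flat in the tray of its cap colour (centres within 18 mm, underside 1 to 7 mm above the bench, tilt under 0.08 rad, along the tray within 0.25 rad), released and at rest; pot and bottle upright (under 0.1 rad), moved less than 30 mm (horizontal distance between rack_purple and tray_purple below 0.018 m and z of rack_purple in the frame of tray_purple between 0.001 and 0.007 m and angle between each of rack_purple, rack_blue, rack_yellow, rack_green's own z axis and vertical below 0.08 rad and angle between the x axis of rack_purple and the y axis of tray_purple, either way round below 0.25 rad and linear speed of each of rack_purple, rack_blue, rack_yellow, rack_green below 0.02 m/s and angular speed of each of rack_purple, rack_blue, rack_yellow, rack_green below 0.15 rad/s and contact force between the fingers and rack_purple below 0.05 N and horizontal distance between rack_blue and tray_blue below 0.018 m and z of rack_blue in the frame of tray_blue between 0.001 and 0.007 m and angle between the x axis of rack_blue and the y axis of tray_blue, either way round below 0.25 rad and contact force between the fingers and rack_blue below 0.05 N and horizontal distance between rack_yellow and tray_yellow below 0.018 m and z of rack_yellow in the frame of tray_yellow between 0.001 and 0.007 m and angle between the x axis of rack_yellow and the y axis of tray_yellow, either way round below 0.25 rad and contact force between the fingers and rack_yellow below 0.05 N and horizontal distance between rack_green and tray_green below 0.018 m and z of rack_green in the frame of tray_green between 0.001 and 0.007 m and angle between the x axis of rack_green and the y axis of tray_green, either way round below 0.25 rad and contact force between the fingers and rack_green below 0.05 N and distance of each of pot, bottle from where it was at the start of the episode below 0.03 m and angle between each of pot, bottle's own z axis and vertical below 0.1 rad); the robot touches nothing.
It fails at once if a rack is tipped by more than 30 degrees (angle between any of rack_purple, rack_blue, rack_yellow, rack_green's own z axis and vertical above 0.53 rad).
It fails at once if a rack is dropped (faster than 0.5 m/s with no finger on it: a fall of over 13 mm) ((linear speed of rack_purple above 0.5 m/s and contact force between the fingers and rack_purple below 0.02 N) or (linear speed of rack_blue above 0.5 m/s and contact force between the fingers and rack_blue below 0.02 N) or (linear speed of rack_yellow above 0.5 m/s and contact force between the fingers and rack_yellow below 0.02 N) or (linear speed of rack_green above 0.5 m/s and contact force between the fingers and rack_green below 0.02 N)).
It fails at once if the red-capped pot is knocked over or pushed more than 30 mm (angle between pot's own z axis and vertical above 0.5 rad or distance of pot from where it was at the start of the episode above 0.03 m).
It fails at once if the amber bottle is knocked over or pushed more than 30 mm (angle between bottle's own z axis and vertical above 0.5 rad or distance of bottle from where it was at the start of the episode above 0.03 m).
It also fails if it takes over 102 s, if anything falls off the work surface, if the arm or the gripper's body presses on something with over 40 N, if the wrist force passes 120 N, or if a joint passes its speed limit or range.

### The arm

A 6-joint arm with a two-finger parallel gripper is mounted at the origin on the work surface. World frame = base frame: x ahead of the robot, y to its left, z up, the work surface at z = 0. Lengths are in m, angles in degrees, forces in N, time in s.
With the tool pointing down it reaches from about 0.3 to 0.75 m from the base axis. Payload 8.5 kg.
Tool frame: the origin (TCP) lies on the centre line of the jaws, within the pads' length; the fingertips stand 17 mm ahead of it and the grasp point (between the pads) lies 2 mm behind it; z points along the fingers, y is the direction in which the jaws open and shut (so a half turn about z gives the same grasp; the last joint's range is limited). The gripper opens to 85 mm and grips with 20 to 120 N. Pads are 22 mm wide; open, the fingers measure 114 mm over their backs; the gripper's body (76 mm by 85 mm) begins 54 mm behind the grasp point. The pads swing forward as they close: fully open they stand 13 mm farther back than shut.
Start: joints at [-87.622, 21.807, 74.336, -0, 83.858, -12.336], TCP at [0.14, -0.532, 0.248] pointing down, gripper open.
Joint ranges: [-178.18, 178.18], [-50.72, 133.34], [12.68, 142.11], [-81.47, 261.47], [9.98, 163.14], [-165.26, 165.26]. Speed limits (degrees/s): [136.94, 136.94, 180, 180, 180, 180].

### API

Orientations are given as a 3x3 rotation matrix whose columns are the frame's x, y, z axes.
In Python, from rig import env, imaging, close_job gives the robot as it stands.
- The arm moves only by the tool step_arm, never from a script. Its argument "steps" is one flat list of numbers, 7 for each row, row after row: the opening, from 0 (shut) to 1 (fully open), then the shift along the tool's x, y, z as a fraction of full scale, then the turn, a rotation vector about the tool's x, y, z as a fraction of full scale. A call has 1 to 10 rows; each row is the pose to reach, as a shift and turn from the pose commanded when the call began, along the tool's axes at that moment; what a row does not reach only later rows make up. Full scale, the value 1, is 0.3 m for a shift and 45 degrees for a turn. A row lasts 1/10 s, in which the tool goes at most 50 mm and 8.59 degrees, less where a joint would pass 70% of its speed; a pose out of reach is approached as far as the arm can. A call with a number of a shift or a turn outside -1 to 1 is refused whole. A call with a gripper value outside its range is refused whole. The fingers move at their own pace and stop on an object; "grip_force" is the grip in N (left out, the last holds). Time passes only in rows, so rows that repeat a pose let the fingers close. It gives the time, the measured TCP pose, the force and the opening at its end, in the units of the state.
- env.observe(): the state, without advancing time (a new reading comes with each control period).
- imaging.get_image(name): name is "side" or "top" or "wrist"; returns (picture, depth): 384x512x3 uint8, blue, green, red; 384x512 float32, m along the optical axis (not along the pixel's ray), 0 where there is no reading.
- imaging.get_calibration(name): a dict with "camera_matrix" (3x3 intrinsics, pixels), "world_from_camera" (4x4, takes a point from camera to world coordinates). Camera axes: x right, y down, z forward; pixel columns grow to the right and rows downward; lengths in m; the calibration is good to about 2 mm. The wrist camera is an equidistant fisheye: a pixel r from the principal point sees the ray r / f radians off the axis. A picture is of the moment at which its call begins: read the wrist's pose just before it. get_calibration takes no time and is no camera call; for the wrist camera it gives the pose at the moment of the call.
- close_job(): hands the job in, once; it reports no verdict.
Trained networks look in the newest picture that a camera, given by its name, has taken for a name from the list of things; names that differ only in an ending like _2 or _b are one class to them, and where a whole thing is asked for, a point or a joint stands for the part that bears it (a point fixed in the world has none). Each returns a list of dicts, best first, with "score" (0 to 1); they miss things now and then, are a little off and sometimes report something else, mostly with a low value. They report only what shows in the picture. A call takes as long as a camera call. They do not tell look-alikes from the thing itself.
- imaging.spot_in(camera, target): "pixel" ([column, row] in pixels, amid what is visible of it).
- imaging.regions_of(camera, target): "mask" (384x512 bool, what is visible of it) and "pixel" ([column, row] in pixels, amid what is visible of it).
- imaging.pinpoint(camera, target): "pixel" ([column, row] in pixels: a listed point, or the origin of a listed thing).
The state is a dict: "time_s": time; "q": joint angles; "qvel": joint speeds; "joint_efforts": joint torques, N m; "position": TCP position; "tool_rot": TCP orientation; "ft_force": force on the tool from outside, world axes, zero at the start; "wrist_torque": the same for the moment, N m; "grip_width": finger opening in m.
Only numpy, scipy, OpenCV 4.12 (cv2) and the standard library are available. Lean on these libraries where they do the work, as an engineer would, in place of code of your own. Each camera call takes 0.05 s, during which the arm holds its last target.

## Working session

There is one attempt and no reset: what is moved stays moved. The work goes in short steps, Python scripts to look and compute and a tool call to move; the robot and the scene stay as the last step left them, time stands still between calls to the robot, and variables do not carry over. Pictures are saved under pics/ and viewed, and the job is handed in when it is done.

Besides the shell and the picture viewer there is one more tool, called after ">>>" as a command line: name --argument value ..., lists and objects as JSON in quotes. step_arm: Moves the arm, as the interface text tells. Shift numbers are shares of 0.3 m and turn numbers shares of 45 degrees, none past 1 either way. Its arguments: {"type":"object","properties":{"steps":{"type":"array","items":{"type":"number"}},"grip_force":{"type":"number"}},"required":["steps"]}

```bash
ls -la; mkdir -p pics
python3 - <<'E'
from rig import env, imaging
import cv2
print(env.observe())
for n in ["side","top","wrist"]:
    im,d=imaging.get_image(n); cv2.imwrite(f"pics/{n}0.png",im); c=imaging.get_calibration(n); print(n,c)
    import numpy as np
    np.savez(f"pics/{n}0.npz",im=im,d=d,K=c["camera_matrix"],T=c["world_from_camera"])
E
```

```text
total 12
drwxr-xr-x  3 agent agent 4096 Dec  7 07:04 .
drwxr-xr-x 23 root  root  4096 Dec  7 07:04 ..
drwxr-xr-x  2 agent agent 4096 Dec  7 07:04 pics
{'time_s': 0.0, 'q': array([-8.76218017e+01,  2.18418599e+01,  7.43848487e+01,  4.80000998e-04,
        8.38584711e+01, -1.23370857e+01]), 'qvel': array([-0.0796872 ,  0.01608443,  0.1542286 , -0.04077766,  0.06034219,
       -0.00939404]), 'joint_efforts': array([ 1.52559609e-03, -4.48457980e+01, -2.31270540e+01, -1.38311771e-04,
        4.81003895e-03,  2.07348967e-05]), 'position': array([ 0.139685  , -0.53168885,  0.24770305]), 'tool_rot': array([[ 9.67200265e-01,  2.54015048e-01, -5.33675756e-05],
       [ 2.54014845e-01, -9.67199179e-01,  1.48573138e-03],
       [ 3.25781053e-04, -1.45055594e-03, -9.99998895e-01]]), 'ft_force': array([-0.09390408, -0.35730386, -0.56294291]), 'wrist_torque': array([ 0.02358375, -0.07517744, -0.0008181 ]), 'grip_width': 0.08529775415398802}
side {'camera_matrix': array([[395.80470549,   0.        , 254.60222668],
       [  0.        , 395.80470549, 191.17786964],
       [  0.        ,   0.        ,
[... 474 characters left out ...]
camera': array([[-0.01858766, -0.98329546,  0.18106503,  0.31353342],
       [-0.99976197,  0.0162099 , -0.0146031 ,  0.03853709],
       [ 0.01142412, -0.18129337, -0.9833627 ,  1.07725833],
       [ 0.        ,  0.        ,  0.        ,  1.        ]])}
wrist {'camera_matrix': array([[297.31863964,   0.        , 259.90288524],
       [  0.        , 297.31863964, 188.52223526],
       [  0.        ,   0.        ,   1.        ]]), 'world_from_camera': array([[ 0.25479551, -0.91785923, -0.30432496,  0.21842041],
       [-0.96699205, -0.24261939, -0.07786015, -0.51116723],
       [-0.00237048,  0.31411824, -0.94938091,  0.37336457],
       [ 0.        ,  0.        ,  0.        ,  1.        ]])}
```

View pics/top0.png

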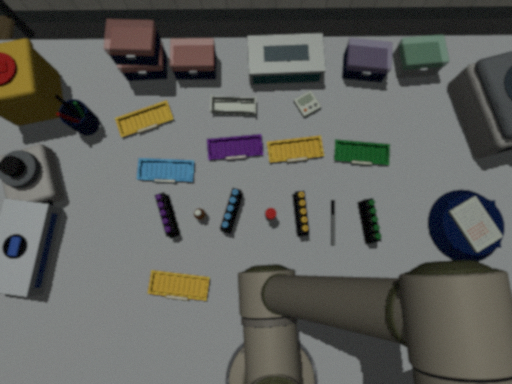

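View pics/side0.png

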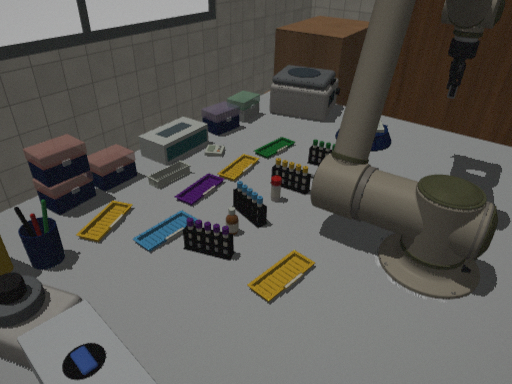

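View pics/wrist0.png

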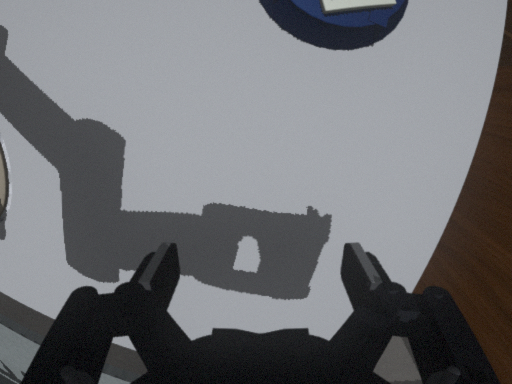

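The top view shows the racks in a row: purple (167,215), blue (232,211), yellow (302,213) and green (371,220). The bottle is at (200,214) and the pot at (271,214). The trays are blue (166,170), purple (235,148) and green (362,152). The yellow trays are at (145,119), (295,150) and (180,286), and the right-most, (295,150), is the one meant.

```bash
cat > h.py <<'E'
import numpy as np, cv2
def load(n):
    z=np.load(n); return z["im"],z["d"],z["K"],z["T"]
def ray_z(px,K,T,z):
    px=np.atleast_2d(px).astype(float)
    r=np.c_[(px[:,0]-K[0,2])/K[0,0],(px[:,1]-K[1,2])/K[1,1],np.ones(len(px))]@T[:3,:3].T
    s=(z-T[2,3])/r[:,2]
    return T[:3,3]+r*s[:,None]
def cloud(d,K,T):
    v,u=np.mgrid[:d.shape[0],:d.shape[1]]
    p=np.stack([(u-K[0,2])/K[0,0]*d,(v-K[1,2])/K[1,1]*d,d],-1)
    return p@T[:3,:3].T+T[:3,3]
E
python3 - <<'E'
from h import *
for cam in ["top","side"]:
    im,d,K,T=load(f"pics/{cam}0.npz")
    P=cloud(d,K,T)
    hsv=cv2.cvtColor(im,cv2.COLOR_BGR2HSV)
    R={"blue":(95,112),"yellow":(15,30),"green":(50,80),"purple":(125,160),"red":(-8,8)}
    print(cam,"table z med",np.median(P[...,2][(d>0)]))
    for c,(a,b) in R.items():
        H=hsv[...,0].astype(int)
        if c=="red": H=np.where(H>90,H-180,H)
        m=(H>=a)&(H<=b)&(hsv[...,1]>100)&(hsv[...,2]>50)&(d>0)
        w=(P[...,0]>.15)&(P[...,0]<.75)&(abs(P[...,1])<.5)&(P[...,2]>-.02)&(P[...,2]<.11)
        m&=w
        for nm,mm in [("hi",m&(P[...,2]>.05)),("lo",m&(P[...,2]<.035))]:
            n,l,s,ce=cv2.connectedComponentsWithStats(mm.astype(np.uint8),connectivity=8)
            for i in range(1,n):
                if s[i,4]>=(6 if nm=="hi" else 100):
                    p=P[l==i]; print(c,nm,s[i,4],ce[i].round(1),"xyz",p.mean(0).round(4),"zmax",np.percentile(p[:,2],[10,90]).round(4))
E
```

```text
top table z med 0.001917292832705919
blue hi 214 [229.8 208.5] xyz [0.4503 0.1028 0.0761] zmax [0.0577 0.0862]
blue hi 16 [447.7 220.2] xyz [ 0.411  -0.4897  0.0526] zmax [0.0505 0.0545]
blue hi 7 [446.3 226.1] xyz [ 0.395  -0.4848  0.0512] zmax [0.0501 0.0526]
blue lo 1115 [165.5 169.4] xyz [0.577  0.2929 0.0065] zmax [0.0015 0.014 ]
yellow hi 38 [300.5 194.4] xyz [ 0.4847 -0.0869  0.0787] zmax [0.06   0.0873]
yellow hi 186 [303.  214.9] xyz [ 0.43   -0.0919  0.075 ] zmax [0.0578 0.0865]
yellow lo 805 [139.5 121.6] xyz [0.7239 0.3735 0.0066] zmax [0.0015 0.0144]
yellow lo 1127 [294.8 148.5] xyz [ 0.6341 -0.0845  0.0069] zmax [0.0017 0.0144]
yellow lo 1385 [178.4 284.9] xyz [0.2508 0.249  0.0064] zmax [0.001  0.0144]
green hi 20 [371.  201.9] xyz [ 0.4603 -0.2733  0.0843] zmax [0.0822 0.0864]
green hi 21 [372.4 210.4] xyz [ 0.4377 -0.276   0.0829] zmax [0.08   0.0868]
green hi 21 [374.2 218.8] xyz [ 0.4152 -0.2792  0.0829] zmax [0.0816 0.0876]
green hi 19 [375.7 227.2] xyz [ 0.393  -0.281   0.0844] zmax [0.0814 0.0863]
green hi 23 [377.3 235.6] xyz [ 0.3709 -0.2838  0.0837] zmax [0.0
[... 1560 characters left out ...]
0.0749 0.0835]
green hi 7 [328.3 143.6] xyz [ 0.4119 -0.2784  0.0834] zmax [0.0823 0.0843]
green lo 277 [273.6 146.9] xyz [ 0.623  -0.2817  0.0058] zmax [0.0008 0.0125]
purple hi 23 [189.  220.3] xyz [0.4824 0.2961 0.0817] zmax [0.0765 0.084 ]
purple hi 24 [197.5 221.8] xyz [0.4618 0.2892 0.0828] zmax [0.0804 0.0847]
purple hi 17 [207.  223.5] xyz [0.4392 0.2813 0.0832] zmax [0.0821 0.0841]
purple hi 18 [215.9 225.9] xyz [0.4177 0.2749 0.0825] zmax [0.0799 0.0843]
purple hi 20 [225.4 227.7] xyz [0.3954 0.2677 0.0833] zmax [0.0818 0.0849]
purple lo 512 [199.3 188.5] xyz [0.6434 0.0906 0.0057] zmax [0.001  0.0127]
red hi 90 [275.8 180.3] xyz [4.324e-01 1.000e-04 6.870e-02] zmax [0.0607 0.0735]
```

```bash
cat > meas.py <<'E'
from h import *
R={"blue":(95,112),"yellow":(15,30),"green":(48,82),"purple":(125,160)}
def measure(im,d,K,T,cols=R,dep=None):
    P=cloud(d,K,T) if dep is None else dep
    hsv=cv2.cvtColor(im,cv2.COLOR_BGR2HSV)
    H=hsv[...,0].astype(int)
    out={}
    for c,(a,b) in R.items():
        m=(H>=a)&(H<=b)&(hsv[...,1]>90)&(hsv[...,2]>45)&(d>0)&(P[...,0]>.15)&(P[...,0]<.75)&(abs(P[...,1])<.45)
        # caps
        mm=m&(P[...,2]>.079)&(P[...,2]<.095)
        n,l,s,ce=cv2.connectedComponentsWithStats(cv2.dilate(mm.astype(np.uint8),np.ones((7,7))))
        if n>1:
            i=1+np.argmax(s[1:,4]); p=P[mm&(l==i)][:,:2]
            (cx,cy),(w,h),ang=cv2.minAreaRect(p.astype(np.float32))
            bx=cv2.boxPoints(((cx,cy),(w,h),ang)); e=[bx[1]-bx[0],bx[2]-bx[1]]; e=max(e,key=np.linalg.norm)
            if e[0]<0:e=-e
            out["rack_"+c]=(cx,cy,np.degrees(np.arctan2(e[1],e[0]))); print(cam,"rack",c,"minrect",round(cx,4),round(cy,4),"size",round(max(w,h),4),round(min(w,h),4),"yaw",round(out["rack_"+c][2],1),"mean",p.mean(0).round(4),len(p))
        mm=(m&(P[...,2]<.035)).astype(np.uint8)
        n,l,s,ce=cv2.connectedComponentsWithStats(mm)
        for i in range(1,n):
            if s[i,4]<200: continue
            sel=l==i
            p=P[sel]; rim=p[p[:,2]>.0095][:,:2]
            for nm,q in (("all",p[:,:2]),("rim",rim)):
                (cx,cy),(w,h),ang=cv2.minAreaRect(q.astype(np.float32))
                bx=cv2.boxPoints(((cx,cy),(w,h),ang)); e=[bx[1]-bx[0],bx[2]-bx[1]]; e=max(e,key=np.linalg.norm)
                if e[1]<0:e=-e
                print(cam,"tray",c,nm,round(cx,4),round(cy,4),"size",round(max(w,h),4),round(min(w,h),4),"y-axis yaw",round(np.degrees(np.arctan2(e[1],e[0])),1))
if __name__=="__main__":
    for cam in ["top","side"]:
        measure(*load(f"pics/{cam}0.npz"))
E
python3 meas.py
```

```text
top rack blue minrect 0.4515 0.1011 size 0.1045 0.0143 yaw -18.1 mean [0.451  0.1017] 138
top tray blue all 0.5752 0.2922 size 0.1621 0.0629 y-axis yaw 86.4
top tray blue rim 0.5751 0.2921 size 0.1619 0.0629 y-axis yaw 86.4
top rack yellow minrect 0.4394 -0.0921 size 0.1023 0.0145 yaw 4.2 mean [ 0.4394 -0.092 ] 140
top tray yellow all 0.7291 0.3595 size 0.1673 0.0699 y-axis yaw 104.4
top tray yellow rim 0.7294 0.3582 size 0.1636 0.0649 y-axis yaw 106.5
top tray yellow all 0.6345 -0.084 size 0.16 0.07 y-axis yaw 96.4
top tray yellow rim 0.6321 -0.0842 size 0.1599 0.0651 y-axis yaw 96.3
top tray yellow all 0.2511 0.2496 size 0.1664 0.0639 y-axis yaw 82.3
top tray yellow rim 0.2508 0.2473 size 0.1617 0.0639 y-axis yaw 82.3
top rack green minrect 0.415 -0.2791 size 0.1023 0.0115 yaw 6.8 mean [ 0.4146 -0.2788] 108
top tray green all 0.6186 -0.2787 size 0.1582 0.0623 y-axis yaw 84.1
top tray green rim 0.6186 -0.2787 size 0.1582 0.0623 y-axis yaw 84.1
top rack purple minrect 0.4408 0.278 size 0.1015 0.0139 yaw 17.2 mean [0.4407 0.2784] 133
top tray purple all 0.6404 0.0919 size 0.1583 0.063
[... 590 characters left out ...]
.1629 0.0658 y-axis yaw 107.6
side tray yellow rim 0.7264 0.3593 size 0.1629 0.0658 y-axis yaw 107.6
side tray yellow all 0.2506 0.242 size 0.1773 0.0801 y-axis yaw 81.6
side tray yellow rim 0.2471 0.2494 size 0.1639 0.0707 y-axis yaw 81.0
side rack green minrect 0.4275 -0.2769 size 0.0716 0.0202 yaw 6.0 mean [ 0.4273 -0.2762] 29
side tray green all 0.6171 -0.277 size 0.1678 0.0661 y-axis yaw 83.6
side tray green rim 0.6171 -0.277 size 0.1678 0.0661 y-axis yaw 83.6
side rack purple minrect 0.4384 0.2822 size 0.1038 0.0172 yaw 17.0 mean [0.4391 0.282 ] 117
side tray purple all 0.6403 0.0831 size 0.183 0.0643 y-axis yaw 94.7
side tray purple rim 0.6395 0.0938 size 0.1616 0.0643 y-axis yaw 94.7
```

```bash
cat > go.py <<'E'
import sys, numpy as np
from scipy.spatial.transform import Rotation as R
from rig import env
def plan(x,y,z,yaw):
    s=env.observe(); p=s["position"]; A=s["tool_rot"]
    c,n=np.cos(np.radians(yaw)),np.sin(np.radians(yaw))
    B=np.array([[c,n,0],[n,-c,0],[0,0,-1.]])
    sh=A.T@(np.array([x,y,z])-p)/0.3
    rv=np.degrees(R.from_matrix(A.T@B).as_rotvec())/45
    print("t",round(s["time_s"],2),"pos",p.round(4),"yaw",round(np.degrees(np.arctan2(A[1,0],A[0,0])),2),"F",s["ft_force"].round(1),"w",round(s["grip_width"],4),"q",s["q"].round(0))
    print("shift",sh.round(4),"turn",rv.round(4),"|d|",round(np.linalg.norm(sh)*.3,3),"deg",round(np.linalg.norm(rv)*45,1))
if __name__=="__main__": plan(*map(float,sys.argv[1:5]))
E
python3 go.py 0.415 -0.279 0.2 6.8
```

```text
t 0.15 pos [ 0.1397 -0.5318  0.2479] yaw 14.71 F [1.5 0.1 0.3] w 0.0858 q [-88.  22.  74.  -0.  84. -12.]
shift [ 1.1016 -0.5817  0.1604] turn [-0.0014 -0.0002  0.1758] |d| 0.377 deg 7.9
```

>>> step_arm --steps '[0.7,0.95,-0.5,0.16,0,0,0.176,0.7,0.95,-0.5,0.16,0,0,0.176,0.7,0.95,-0.5,0.16,0,0,0.176,0.7,0.95,-0.5,0.16,0,0,0.176,0.7,0.95,-0.5,0.16,0,0,0.176,0.7,0.95,-0.5,0.16,0,0,0.176,0.7,0.95,-0.5,0.16,0,0,0.176,0.7,0.95,-0.5,0.16,0,0,0.176,0.7,0.95,-0.5,0.16,0,0,0.176,0.7,0.95,-0.5,0.16,0,0,0.176]' --grip_force 60

```text
time_s: 1.15
position: [0.3767, -0.3152, 0.2004]
tool_rot: [[0.993, 0.117, -0.0], [0.117, -0.993, -0.0], [-0.0, 0.0, -1.0]]
ft_force: [-0.2, -0.2, -0.8]
grip_width: 0.0596
```

```bash
python3 go.py 0.415 -0.279 0.2 6.8
```

```text
t 1.15 pos [ 0.3767 -0.3152  0.2004] yaw 6.73 F [-0.2 -0.2 -0.8] w 0.0596 q [-54.  18.  88.  -0.  73.  30.]
shift [ 0.1409 -0.1049  0.0013] turn [ 0.0003  0.0001 -0.0015] |d| 0.053 deg 0.1
```

```bash
cat > snap.py <<'E'
import sys
from h import *
from rig import imaging
def snap(cam,tag):
    c=imaging.get_calibration(cam); im,d=imaging.get_image(cam)
    cv2.imwrite(f"pics/{cam}{tag}.png",im); np.savez(f"pics/{cam}{tag}.npz",im=im,d=d,K=c["camera_matrix"],T=c["world_from_camera"])
    return im,d,c["camera_matrix"],c["world_from_camera"]
def fcloud(d,K,T):
    v,u=np.mgrid[:d.shape[0],:d.shape[1]].astype(float)
    a=(u-K[0,2])/K[0,0]; b=(v-K[1,2])/K[1,1]; th=np.hypot(a,b); 
    k=np.tan(th)/np.maximum(th,1e-9)
    p=np.stack([a*k*d,b*k*d,d],-1)
    return p@T[:3,:3].T+T[:3,3]
if __name__=="__main__":
    import meas
    im,d,K,T=snap("wrist",sys.argv[1]); meas.cam="wrist"; P=fcloud(d,K,T)
    meas.measure(im,d,K,T,dep=P)
E
python3 snap.py 1
```

```text
wrist rack yellow minrect 0.4177 -0.093 size 0.0589 0.0168 yaw 4.3 mean [ 0.4182 -0.0946] 477
wrist rack green minrect 0.383 -0.2847 size 0.0374 0.0156 yaw 8.4 mean [ 0.384  -0.2846] 469
```

View pics/wrist1.png

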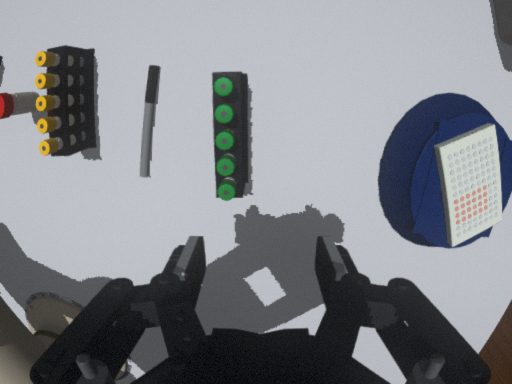

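The wrist view shows green caps running from (223,86) to (227,192), the pen to their left at (150,120), and the yellow rack at (70,100). I'll measure the caps in it.

```bash
cat > caps.py <<'E'
import sys
from snap import *
R={"blue":(95,112),"yellow":(15,30),"green":(48,82),"purple":(125,160)}
def ray_f(px,K,T,z):
    px=np.atleast_2d(px).astype(float)
    a=(px[:,0]-K[0,2])/K[0,0]; b=(px[:,1]-K[1,2])/K[1,1]; th=np.hypot(a,b); k=np.sin(th)/np.maximum(th,1e-9)
    r=np.c_[a*k,b*k,np.cos(th)]@T[:3,:3].T
    return T[:3,3]+r*((z-T[2,3])/r[:,2])[:,None]
def caps(data,c,z=None):
    im,d,K,T=data; P=fcloud(d,K,T); hsv=cv2.cvtColor(im,cv2.COLOR_BGR2HSV); H=hsv[...,0].astype(int); a,b=R[c]
    m=(H>=a)&(H<=b)&(hsv[...,1]>90)&(hsv[...,2]>45)&(P[...,2]>.05)
    n,l,s,ce=cv2.connectedComponentsWithStats(m.astype(np.uint8))
    for i in range(1,n):
        if s[i,4]<40: continue
        p=P[l==i]; zt=np.percentile(p[:,2],85); q=p[p[:,2]>zt-.006]
        sel=(l==i)&(P[...,2]>zt-.006); v,u=np.nonzero(sel)
        g=ray_f(np.c_[u,v],K,T,.084)
        print(c,ce[i].round(0),"n",s[i,4],"ztop",zt.round(4),"depth xy",q[:,:2].mean(0).round(4),"ray xy",g[:,:2].mean(0).round(4))
if __name__=="__main__":
    caps(load(f"pics/wrist{sys.argv[1]}.npz") if len(sys.argv)>3 else snap("wrist",sys.argv[1]),sys.argv[2])
E
python3 caps.py 1 green old; python3 caps.py 1 yellow old
```

```text
green [223.  86.] n 267 ztop 0.0846 depth xy [ 0.4603 -0.2753] ray xy [ 0.4603 -0.2753]
green [224. 113.] n 275 ztop 0.0845 depth xy [ 0.4386 -0.2784] ray xy [ 0.4383 -0.2781]
green [224. 140.] n 284 ztop 0.0846 depth xy [ 0.4164 -0.2807] ray xy [ 0.4163 -0.2806]
green [225. 166.] n 280 ztop 0.0844 depth xy [ 0.3943 -0.2835] ray xy [ 0.3944 -0.2835]
green [226. 190.] n 257 ztop 0.0844 depth xy [ 0.3727 -0.2859] ray xy [ 0.3725 -0.2859]
yellow [45. 59.] n 250 ztop 0.0845 depth xy [ 0.4843 -0.091 ] ray xy [ 0.4844 -0.0902]
yellow [45. 81.] n 257 ztop 0.0843 depth xy [ 0.4621 -0.0926] ray xy [ 0.4621 -0.0919]
yellow [ 45. 103.] n 261 ztop 0.0845 depth xy [ 0.4399 -0.0942] ray xy [ 0.4399 -0.0936]
yellow [ 46. 124.] n 258 ztop 0.0845 depth xy [ 0.4186 -0.0985] ray xy [ 0.418  -0.0954]
yellow [ 48. 146.] n 242 ztop 0.0844 depth xy [ 0.396  -0.0978] ray xy [ 0.3959 -0.0973]
```

```bash
python3 go.py 0.4163 -0.2805 0.12 6.9;  python3 go.py 0.4163 -0.2805 0.038 6.9
```

```text
t 1.2 pos [ 0.3766 -0.3153  0.2004] yaw 6.71 F [ 0.6 -0.4  0.9] w 0.0598 q [-54.  18.  88.  -0.  73.  30.]
shift [ 0.1449 -0.0999  0.268 ] turn [ 0.0003  0.0001 -0.0043] |d| 0.096 deg 0.2
t 1.2 pos [ 0.3766 -0.3153  0.2004] yaw 6.71 F [ 0.6 -0.4  0.9] w 0.0598 q [-54.  18.  88.  -0.  73.  30.]
shift [ 0.1449 -0.0999  0.5413] turn [ 0.0003  0.0001 -0.0043] |d| 0.171 deg 0.2
```

>>> step_arm --steps '[0.7,0.145,-0.1,0.1,0,0,-0.004,0.7,0.145,-0.1,0.2,0,0,-0.004,0.7,0.145,-0.1,0.268,0,0,-0.004,0.7,0.145,-0.1,0.36,0,0,-0.004,0.7,0.145,-0.1,0.46,0,0,-0.004,0.7,0.145,-0.1,0.541,0,0,-0.004,0.7,0.145,-0.1,0.541,0,0,-0.004,0.7,0.145,-0.1,0.541,0,0,-0.004]'

```text
time_s: 2.0
position: [0.4167, -0.2804, 0.0386]
tool_rot: [[0.993, 0.12, 0.0], [0.12, -0.993, -0.0], [0.0, 0.0, -1.0]]
ft_force: [0.7, 0.2, -0.7]
grip_width: 0.0601
```

```bash
python3 go.py 0.4163 -0.2805 0.038 6.9
python3 - <<'E'
from snap import *
snap("wrist","2")
E
```

```text
t 2.0 pos [ 0.4167 -0.2804  0.0386] yaw 6.9 F [ 0.7  0.2 -0.7] w 0.0601 q [-47.  32.  98.  -0.  50.  36.]
shift [-0.0014  0.0002  0.0019] turn [ 0.0002 -0.0001  0.0001] |d| 0.001 deg 0.0
```

View pics/wrist2.png

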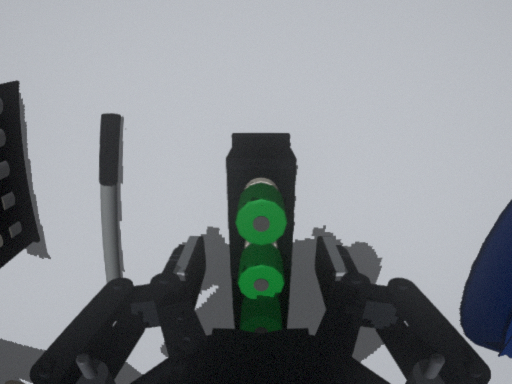

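The rack is centred between the open fingers, with caps at column 262. I'll close on it and lift.

>>> step_arm --steps '[0.1,0,0,0,0,0,0,0.1,0,0,0,0,0,0,0.1,0,0,0,0,0,0,0.1,0,0,0,0,0,0,0.1,0,0,0,0,0,0,0.1,0,0,0,0,0,0,0.1,0,0,0,0,0,0,0.1,0,0,-0.02,0,0,0,0.1,0,0,-0.05,0,0,0,0.1,0,0,-0.1,0,0,0]' --grip_force 60

```text
time_s: 3.05
position: [0.4166, -0.2792, 0.0684]
tool_rot: [[0.993, 0.121, -0.001], [0.121, -0.993, 0.001], [-0.001, -0.001, -1.0]]
ft_force: [-0.7, 0.2, -1.4]
grip_width: 0.0254
```

```bash
python3 go.py 0.6186 -0.2785 0.14 84
```

```text
t 3.05 pos [ 0.4166 -0.2792  0.0684] yaw 6.98 F [-0.7  0.2 -1.4] w 0.0254 q [-47.  29.  96.   0.  54.  36.]
shift [ 0.6683  0.0791 -0.2392] turn [-1.9000e-03 -1.0000e-04 -1.7117e+00] |d| 0.214 deg 77.0
```

>>> step_arm --steps '[0.1,0.02,0,-0.1,0,0,0,0.1,0.06,0,-0.2,0,0,-0.1,0.1,0.12,0,-0.3,0,0,-0.25,0.1,0.2,0.01,-0.35,0,0,-0.4,0.1,0.26,0.01,-0.35,0,0,-0.55,0.1,0.3,0.01,-0.35,0,0,-0.7,0.1,0.3,0.01,-0.35,0,0,-0.8,0.1,0.3,0.01,-0.35,0,0,-0.85,0.1,0.3,0.01,-0.35,0,0,-0.85]'

```text
time_s: 3.95
position: [0.5065, -0.2714, 0.1735]
tool_rot: [[0.704, 0.71, 0.0], [0.71, -0.704, 0.0], [0.0, 0.0, -1.0]]
ft_force: [-0.0, -0.5, -2.6]
grip_width: 0.0253
```

```bash
cat > tray.py <<'E'
import sys
from snap import *
R={"blue":(95,112),"yellow":(15,30),"green":(48,82),"purple":(125,160)}
def tray(data,c):
    im,d,K,T=data; P=fcloud(d,K,T); hsv=cv2.cvtColor(im,cv2.COLOR_BGR2HSV); H=hsv[...,0].astype(int); a,b=R[c]
    m=(H>=a)&(H<=b)&(hsv[...,1]>90)&(hsv[...,2]>40)&(P[...,2]<.03)&(P[...,2]>-.02)&(d>0)
    n,l,s,ce=cv2.connectedComponentsWithStats(cv2.morphologyEx(m.astype(np.uint8),cv2.MORPH_CLOSE,np.ones((5,5))))
    for i in range(1,n):
        if s[i,4]<300: continue
        p=P[(l==i)&m]; rim=p[p[:,2]>.0095][:,:2]
        if len(rim)<20: continue
        (cx,cy),(w,h),ang=cv2.minAreaRect(rim.astype(np.float32))
        bx=cv2.boxPoints(((cx,cy),(w,h),ang)); e=max([bx[1]-bx[0],bx[2]-bx[1]],key=np.linalg.norm); e=e*np.sign(e[1])
        print(c,ce[i].round(0),"n",s[i,4],"rim",len(rim),"c",round(cx,4),round(cy,4),"size",round(max(w,h),4),round(min(w,h),4),"yaw",np.degrees(np.arctan2(e[1],e[0])).round(1),"bbox",s[i,:4])
if __name__=="__main__":
    D=load(f"pics/wrist{sys.argv[1]}.npz") if len(sys.argv)>3 else snap("wrist",sys.argv[1])
    for c in sys.argv[2].split(","): tray(D,c)
E
python3 tray.py 3 green,yellow,purple;python3 go.py 0.6186 -0.2785 0.14 84
```

```text
green [343.  99.] n 9455 rim 2903 c 0.6178 -0.2779 size 0.1612 0.0674 yaw 84.0 bbox [272  20 138 163]
yellow [255.   9.] n 915 rim 566 c 0.6128 -0.1489 size 0.0664 0.0277 yaw 134.4 bbox [214   0  71  28]
t 4.0 pos [ 0.5065 -0.2714  0.1735] yaw 45.18 F [ 0.6  0.9 -1.9] w 0.0253 q [-40.  28.  77.   0.  75.   5.]
shift [0.2467 0.2816 0.1116] turn [ 1.000e-04 -0.000e+00 -8.628e-01] |d| 0.117 deg 38.8
```

View pics/wrist3.png

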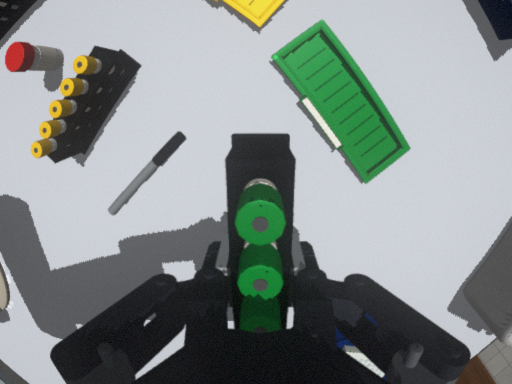

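```bash
python3 go.py 0.618 -0.278 0.07 84.0
```

```text
t 4.0 pos [ 0.5065 -0.2714  0.1735] yaw 45.18 F [ 0.6  0.9 -1.9] w 0.0253 q [-40.  28.  77.   0.  75.   5.]
shift [0.2465 0.279  0.3449] turn [ 1.000e-04 -0.000e+00 -8.628e-01] |d| 0.152 deg 38.8
```

>>> step_arm --steps '[0.1,0.03,0.03,0,0,0,-0.12,0.1,0.09,0.1,0.03,0,0,-0.28,0.1,0.15,0.17,0.06,0,0,-0.45,0.1,0.21,0.23,0.09,0,0,-0.6,0.1,0.24,0.27,0.12,0,0,-0.75,0.1,0.2465,0.279,0.16,0,0,-0.84,0.1,0.2465,0.279,0.22,0,0,-0.863,0.1,0.2465,0.279,0.29,0,0,-0.863,0.1,0.2465,0.279,0.345,0,0,-0.863,0.1,0.2465,0.279,0.345,0,0,-0.863]'

```text
time_s: 5.0
position: [0.617, -0.2774, 0.0673]
tool_rot: [[0.105, 0.994, -0.004], [0.995, -0.105, 0.003], [0.002, -0.004, -1.0]]
ft_force: [-0.7, 0.4, -1.3]
grip_width: 0.0256
```

```bash
python3 go.py 0.618 -0.278 0.0418 84.0
python3 - <<'E'
from snap import *
snap("side","4")
import cv2
im=cv2.imread("pics/side4.png"); cv2.imwrite("pics/side4c.png",cv2.resize(im[90:220,200:380],None,fx=4,fy=4))
E
```

```text
t 5.0 pos [ 0.617  -0.2774  0.0673] yaw 83.99 F [-0.7  0.4 -1.3] w 0.0256 q [-34.  43.  66.   0.  71. -28.]
shift [-0.0017  0.0039  0.085 ] turn [-0.0054 -0.003  -0.0002] |d| 0.026 deg 0.3
```

View pics/side4c.png

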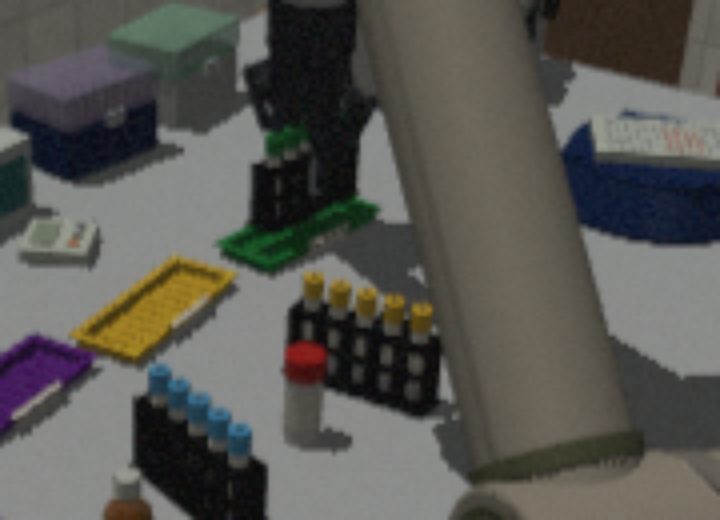

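>>> step_arm --steps '[0.1,0,0,0,0,0,0,0.1,0,0,0,0,0,0,0.1,0,0,0,0,0,0]'

```text
time_s: 5.35
position: [0.6183, -0.2782, 0.0705]
tool_rot: [[0.104, 0.995, 0.001], [0.995, -0.104, -0.001], [-0.001, 0.001, -1.0]]
ft_force: [0.2, -0.1, -1.3]
grip_width: 0.0251
```

```bash
python3 go.py 0.618 -0.278 0.0418 84.0
```

```text
t 5.35 pos [ 0.6183 -0.2782  0.0705] yaw 84.05 F [ 0.2 -0.1 -1.3] w 0.0251 q [-34.  43.  65.  -0.  71. -28.]
shift [ 0.0008 -0.0014  0.0958] turn [0.0017 0.0009 0.0011] |d| 0.029 deg 0.1
```

Settled, so I'll lower it gently.

>>> step_arm --steps '[0.1,0,0,0.02,0,0,0,0.1,0,0,0.045,0,0,0,0.1,0,0,0.068,0,0,0,0.1,0,0,0.083,0,0,0,0.1,0,0,0.09,0,0,0,0.1,0,0,0.095,0,0,0,0.1,0,0,0.095,0,0,0,0.1,0,0,0.095,0,0,0]'

```text
time_s: 6.15
position: [0.6178, -0.2779, 0.0421]
tool_rot: [[0.103, 0.995, -0.0], [0.995, -0.103, 0.0], [0.0, -0.0, -1.0]]
ft_force: [-3.6, 2.5, 6.2]
grip_width: 0.0251
```

```bash
python3 go.py 0.618 -0.278 0.041 84.0
python3 - <<'E'
from snap import *
snap("side","5")
snap("wrist","5")
import cv2
im=cv2.imread("pics/side5.png"); cv2.imwrite("pics/side5c.png",np.vstack([cv2.resize(im[100:170,230:330],(600,420),interpolation=2)]))
E
```

```text
t 6.15 pos [ 0.6178 -0.2779  0.0421] yaw 84.06 F [-3.6  2.5  6.2] w 0.0251 q [-34.  45.  67.  -0.  68. -28.]
shift [-0.0003  0.0006  0.0035] turn [-0.0006 -0.0001  0.0014] |d| 0.001 deg 0.1
```

View pics/side5c.png

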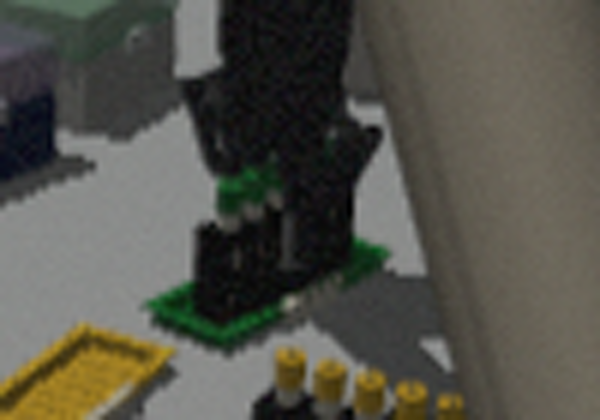

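View pics/wrist5.png

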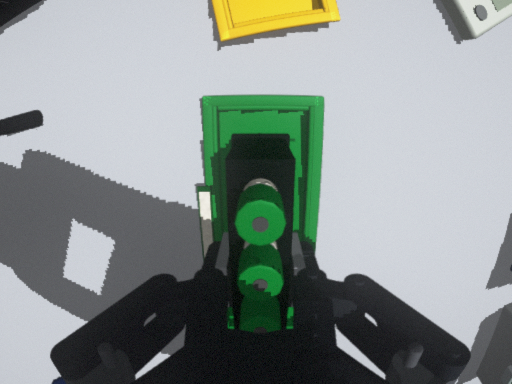

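The rack sits inside the tray rim and touches the floor with about 7 N. I'll release and rise.

>>> step_arm --steps '[0.45,0,0,0,0,0,0,0.7,0,0,0,0,0,0,0.7,0,0,0,0,0,0,0.7,0,0,-0.05,0,0,0,0.7,0,0,-0.15,0,0,0,0.7,0,0,-0.3,0,0,0,0.7,0,0,-0.45,0,0,0,0.7,0,0,-0.5,0,0,0]'

```text
time_s: 7.05
position: [0.6192, -0.2787, 0.1979]
tool_rot: [[0.103, 0.995, 0.008], [0.995, -0.103, -0.005], [-0.005, 0.008, -1.0]]
ft_force: [1.0, 0.7, 0.3]
grip_width: 0.0597
```

```bash
python3 caps.py 6 green; python3 tray.py 6 green,yellow old;  python3 go.py 0.44 -0.0937 0.2 4.6
```

```text
green [257. 138.] n 326 ztop 0.0873 depth xy [ 0.623  -0.2343] ray xy [ 0.6229 -0.2347]
green [257. 165.] n 324 ztop 0.0873 depth xy [ 0.6204 -0.2561] ray xy [ 0.6203 -0.2569]
green [257. 190.] n 316 ztop 0.0872 depth xy [ 0.6182 -0.2774] ray xy [ 0.618  -0.2792]
green [257. 224.] n 499 ztop 0.0872 depth xy [ 0.6148 -0.3097] ray xy [ 0.6146 -0.3113]
green [260. 154.] n 4693 rim 2315 c 0.6181 -0.2777 size 0.1605 0.0669 yaw 84.2 bbox [225  93  65 142]
yellow [260.  30.] n 3822 rim 1258 c 0.6349 -0.1276 size 0.0735 0.0687 yaw 96.0 bbox [222   0  76  66]
t 7.1 pos [ 0.6193 -0.2788  0.1984] yaw 84.06 F [ 0.4 -0.2  1.8] w 0.0597 q [-34.  37.  56.   0.  86. -28.]
shift [ 0.5519 -0.6584 -0.0141] turn [ 0.0142 -0.0029  1.7658] |d| 0.258 deg 79.5
```

View pics/wrist6.png

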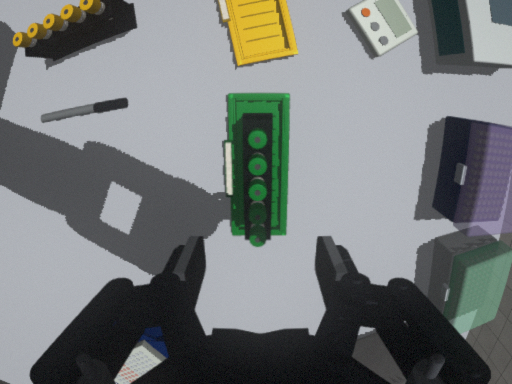

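The green rack stands in its tray: caps in a line, tops at 87 mm, centre within 1 mm of the tray centre. Next is yellow.

>>> step_arm --steps '[0.7,0.1,-0.12,0,0,0,0.15,0.7,0.2,-0.24,0,0,0,0.35,0.7,0.3,-0.36,0,0,0,0.55,0.7,0.4,-0.48,0,0,0,0.75,0.7,0.5,-0.6,0,0,0,0.95,0.7,0.55,-0.655,0,0,0,1,0.7,0.55,-0.655,0,0,0,1]'

```text
time_s: 7.8
position: [0.4378, -0.0915, 0.1914]
tool_rot: [[0.776, 0.63, -0.001], [0.63, -0.776, 0.001], [-0.0, -0.001, -1.0]]
ft_force: [0.4, -1.0, 1.0]
grip_width: 0.0601
```

```bash
python3 go.py 0.44 -0.0937 0.038 4.6;python3 caps.py 7 yellow; python3 caps.py 7 blue old; python3 tray.py 7 yellow,purple old
```

```text
t 7.8 pos [ 0.4378 -0.0915  0.1914] yaw 39.08 F [ 0.4 -1.   1. ] w 0.0601 q [-27.  15.  95.   0.  70.  24.]
shift [0.0014 0.0108 0.5112] turn [-1.000e-03  7.000e-04  7.663e-01] |d| 0.153 deg 34.5
yellow [292. 146.] n 335 ztop 0.0843 depth xy [ 0.4852 -0.0863] ray xy [ 0.4851 -0.0865]
yellow [276. 167.] n 351 ztop 0.0843 depth xy [ 0.4631 -0.0877] ray xy [ 0.4628 -0.088 ]
yellow [261. 188.] n 350 ztop 0.0844 depth xy [ 0.4408 -0.0896] ray xy [ 0.4407 -0.0897]
yellow [240. 217.] n 668 ztop 0.0843 depth xy [ 0.409  -0.0921] ray xy [ 0.4085 -0.0925]
blue [135.  12.] n 338 ztop 0.0845 depth xy [0.4944 0.0884] ray xy [0.4944 0.0881]
blue [115.  29.] n 331 ztop 0.0843 depth xy [0.4732 0.0951] ray xy [0.4733 0.0947]
blue [97. 46.] n 325 ztop 0.0845 depth xy [0.4521 0.1011] ray xy [0.452  0.1013]
blue [73. 70.] n 594 ztop 0.0844 depth xy [0.4211 0.1108] ray xy [0.421  0.1111]
blue [469. 330.] n 41 ztop 0.0515 depth xy [ 0.4602 -0.4808] ray xy [ 0.4633 -0.4458]
yellow [374.  38.] n 6396 rim 1857 c 0.6301 -0.0835 size 0.1621 0.0687 yaw 96.2 bbox [292   0 146  98]
yellow [ 11. 149.] n 1240 rim 482 c 0.2455 0.2066 size 0.0779 0.066 yaw 84.4 bbox [  0 110  30  73]
```

View pics/wrist7.png

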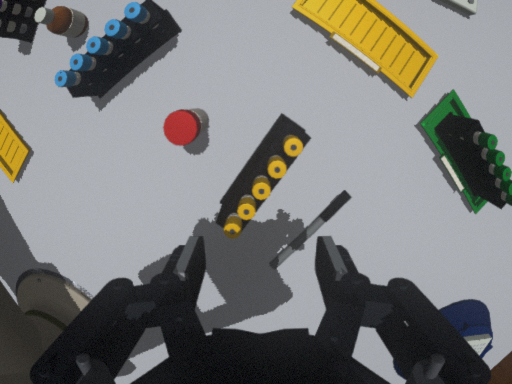

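>>> step_arm --steps '[0.7,0,0,0,0,0,0.19,0.7,0,0,0,0,0,0.38,0.7,0,0,0,0,0,0.57,0.7,0,0,0,0,0,0.72,0.7,0,0,0,0,0,0.766,0.7,0,0,0,0,0,0.766,0.7,0,0,0,0,0,0.766]'

```text
time_s: 8.55
position: [0.4402, -0.0942, 0.1909]
tool_rot: [[0.997, 0.081, 0.0], [0.081, -0.997, -0.0], [0.0, 0.0, -1.0]]
ft_force: [-0.5, -0.5, 0.9]
grip_width: 0.0597
```

```bash
python3 go.py 0.44 -0.0910 0.038 4.4;python3 caps.py 8 yellow; python3 caps.py 8 blue old; python3 tray.py 8 yellow,purple old
```

```text
t 8.55 pos [ 0.4402 -0.0942  0.1909] yaw 4.67 F [-0.5 -0.5  0.9] w 0.0597 q [-27.  15.  95.  -0.  70.  58.]
shift [ 2.000e-04 -1.070e-02  5.097e-01] turn [ 0.0001 -0.      0.0059] |d| 0.153 deg 0.3
yellow [256. 139.] n 343 ztop 0.0845 depth xy [ 0.4853 -0.0873] ray xy [ 0.4852 -0.0873]
yellow [256. 165.] n 359 ztop 0.0843 depth xy [ 0.4633 -0.0887] ray xy [ 0.4634 -0.0887]
yellow [256. 191.] n 358 ztop 0.0844 depth xy [ 0.4416 -0.0904] ray xy [ 0.4412 -0.0904]
yellow [256. 225.] n 660 ztop 0.0843 depth xy [ 0.4098 -0.0929] ray xy [ 0.4093 -0.093 ]
blue [ 68. 120.] n 290 ztop 0.0844 depth xy [0.495  0.0861] ray xy [0.4947 0.0875]
blue [ 64. 142.] n 281 ztop 0.0845 depth xy [0.4736 0.0936] ray xy [0.4735 0.0939]
blue [ 58. 183.] n 766 ztop 0.0844 depth xy [0.4332 0.1049] ray xy [0.4322 0.1069]
yellow [263.   9.] n 3005 rim 1269 c 0.6104 -0.0855 size 0.1612 0.0292 yaw 95.3 bbox [187   0 158  23]
yellow [ 39. 272.] n 2384 rim 883 c 0.2496 0.2485 size 0.1631 0.0689 yaw 81.9 bbox [  0 243  78  61]
purple [92.  8.] n 1475 rim 706 c 0.6116 0.0942 size 0.1658 0.034 yaw 82.8 bbox [ 51   0 124  27]
```

View pics/wrist8.png

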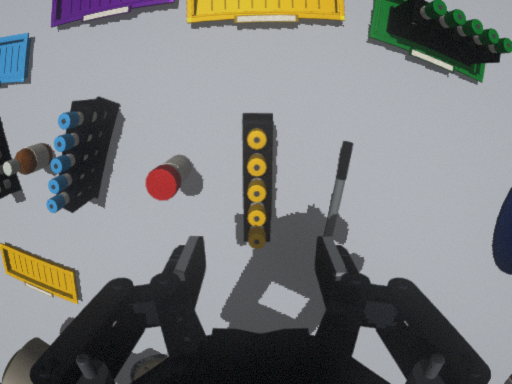

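>>> step_arm --steps '[0.7,0,-0.01,0.1,0,0,0.006,0.7,0,-0.01,0.2,0,0,0.006,0.7,0,-0.01,0.3,0,0,0.006,0.7,0,-0.01,0.4,0,0,0.006,0.7,0,-0.01,0.47,0,0,0.006,0.7,0,-0.01,0.51,0,0,0.006,0.7,0,-0.01,0.51,0,0,0.006,0.7,0,-0.01,0.51,0,0,0.006]'

```text
time_s: 9.4
position: [0.4398, -0.0908, 0.0383]
tool_rot: [[0.997, 0.076, 0.0], [0.076, -0.997, -0.0], [0.0, 0.0, -1.0]]
ft_force: [0.1, -0.2, 0.4]
grip_width: 0.0598
```

```bash
python3 go.py 0.44 -0.0910 0.038 4.4; python3 -c "
from snap import *
snap('wrist','9')"
```

```text
t 9.4 pos [ 0.4398 -0.0908  0.0383] yaw 4.35 F [ 0.1 -0.2  0.4] w 0.0598 q [-27.  29. 106.   0.  45.  59.]
shift [0.0005 0.0006 0.001 ] turn [ 0.0002 -0.0003 -0.0011] |d| 0.0 deg 0.1
```

View pics/wrist9.png

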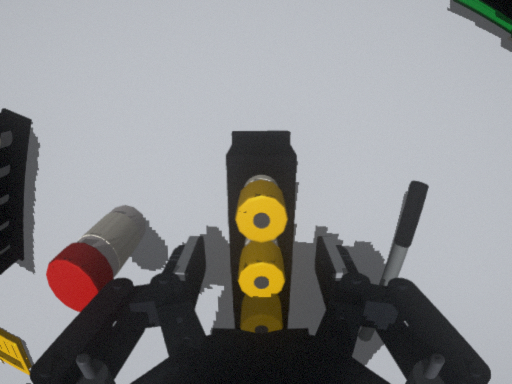

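The yellow rack is centred between the pads, and both the pot and the pen are clear.

>>> step_arm --steps '[0.1,0,0,0,0,0,0,0.1,0,0,0,0,0,0,0.1,0,0,0,0,0,0,0.1,0,0,0,0,0,0,0.1,0,0,0,0,0,0,0.1,0,0,0,0,0,0,0.1,0,0,-0.03,0,0,0,0.1,0,0,-0.1,0,0,0,0.1,0,0,-0.2,0,0,0,0.1,0,0,-0.3,0,0,0]'

```text
time_s: 10.45
position: [0.4391, -0.0904, 0.1294]
tool_rot: [[0.997, 0.075, -0.001], [0.075, -0.997, 0.0], [-0.001, -0.0, -1.0]]
ft_force: [0.6, 0.2, -1.7]
grip_width: 0.0252
```

```bash
python3 go.py 0.6308 -0.0838 0.15 96.2
```

```text
t 10.45 pos [ 0.4391 -0.0904  0.1294] yaw 4.32 F [ 0.6  0.2 -1.7] w 0.0252 q [-27.  20. 100.  -0.  60.  59.]
shift [ 0.6389  0.0261 -0.0691] turn [-1.2000e-03  3.0000e-04 -2.0418e+00] |d| 0.193 deg 91.9
```

>>> step_arm --steps '[0.1,0.02,0,-0.04,0,0,-0.1,0.1,0.08,0,-0.1,0,0,-0.25,0.1,0.15,0.01,-0.15,0,0,-0.42,0.1,0.22,0.01,-0.15,0,0,-0.6,0.1,0.27,0.02,-0.15,0,0,-0.78,0.1,0.3,0.02,-0.15,0,0,-0.92,0.1,0.3,0.02,-0.15,0,0,-1,0.1,0.3,0.02,-0.15,0,0,-1,0.1,0.3,0.02,-0.15,0,0,-1]'

```text
time_s: 11.35
position: [0.5294, -0.0897, 0.1733]
tool_rot: [[0.653, 0.757, -0.0], [0.757, -0.653, 0.0], [-0.0, -0.0, -1.0]]
ft_force: [0.3, -0.3, -1.5]
grip_width: 0.0251
```

```bash
python3 tray.py 10 yellow,purple;python3 go.py 0.6305 -0.0838 0.07 96.2
```

```text
yellow [331. 102.] n 10012 rim 3168 c 0.6303 -0.0833 size 0.162 0.0687 yaw 96.0 bbox [254  25 153 157]
purple [260.  14.] n 1922 rim 856 c 0.6318 0.0261 size 0.0815 0.0426 yaw 139.1 bbox [219   0  87  41]
t 11.4 pos [ 0.5294 -0.0898  0.1733] yaw 49.22 F [-0.4  0.9 -2.6] w 0.0251 q [-22.  24.  83.  -0.  72.  19.]
shift [0.2351 0.2423 0.3442] turn [-2.0000e-04 -0.0000e+00 -1.0439e+00] |d| 0.145 deg 47.0
```

View pics/wrist10.png

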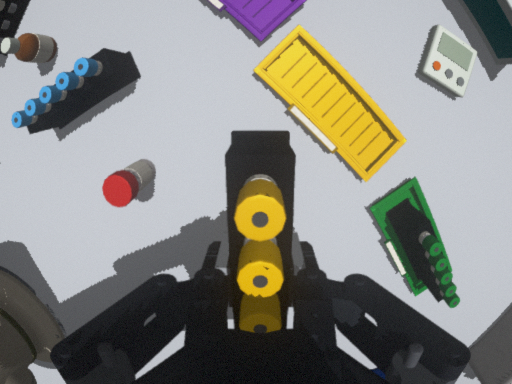

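>>> step_arm --steps '[0.1,0.03,0.03,0,0,0,-0.12,0.1,0.08,0.08,0.02,0,0,-0.28,0.1,0.14,0.145,0.05,0,0,-0.45,0.1,0.195,0.2,0.09,0,0,-0.62,0.1,0.225,0.23,0.13,0,0,-0.79,0.1,0.238,0.244,0.18,0,0,-0.94,0.1,0.238,0.244,0.24,0,0,-1,0.1,0.238,0.244,0.29,0,0,-1,0.1,0.238,0.244,0.3,0,0,-1,0.1,0.238,0.244,0.3,0,0,-1]'

```text
time_s: 12.4
position: [0.6316, -0.0834, 0.083]
tool_rot: [[-0.074, 0.997, -0.001], [0.997, 0.074, 0.0], [0.0, -0.001, -1.0]]
ft_force: [0.6, 0.3, -1.9]
grip_width: 0.0252
```

>>> step_arm --steps '[0.1,0,0,0.01,0,0,-0.04,0.1,0,0,0.045,0,0,-0.043,0.1,0,0,0.045,0,0,-0.043,0.1,0,0,0.045,0,0,-0.043]'

```text
time_s: 12.8
position: [0.6317, -0.0834, 0.0696]
tool_rot: [[-0.108, 0.994, -0.0], [0.994, 0.108, 0.0], [0.0, -0.0, -1.0]]
ft_force: [0.5, 0.0, -1.4]
grip_width: 0.0248
```

```bash
python3 tray.py 11 yellow,purple;python3 go.py 0.6315 -0.0836 0.0415 96.1
```

```text
yellow [262. 143.] n 7016 rim 4436 c 0.6272 -0.052 size 0.0984 0.0681 yaw 96.3 bbox [204  94 109 147]
purple [303.  37.] n 7716 rim 2921 c 0.6457 0.0381 size 0.0638 0.0517 yaw 4.9 bbox [251   0 104  78]
t 12.85 pos [ 0.6318 -0.0835  0.0698] yaw 96.22 F [-0.8 -0.  -1.6] w 0.0256 q [-18.  40.  73.  -0.  67. -24.]
shift [-0.0004 -0.0012  0.0943] turn [0.0004 0.0002 0.0026] |d| 0.028 deg 0.1
```

View pics/wrist11.png

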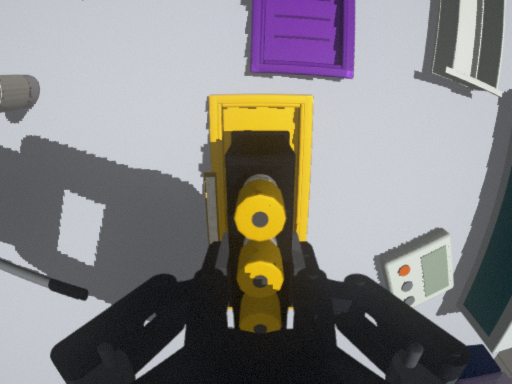

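Tray edges at columns 210 to 312 and rack at 226 to 296, so it is centred. Lowering and releasing.

>>> step_arm --steps '[0.1,0,0,0.02,0,0,0,0.1,0,0,0.045,0,0,0,0.1,0,0,0.068,0,0,0,0.1,0,0,0.083,0,0,0,0.1,0,0,0.09,0,0,0,0.1,0,0,0.094,0,0,0,0.1,0,0,0.095,0,0,0,0.1,0,0,0.095,0,0,0]'

```text
time_s: 13.65
position: [0.6316, -0.0833, 0.0417]
tool_rot: [[-0.109, 0.994, -0.0], [0.994, 0.109, -0.0], [-0.0, -0.0, -1.0]]
ft_force: [-4.3, 1.5, 5.3]
grip_width: 0.0254
```

>>> step_arm --steps '[0.45,0,0,0,0,0,0,0.7,0,0,0,0,0,0,0.7,0,0,0,0,0,0,0.7,0,0,-0.05,0,0,0,0.7,0,0,-0.15,0,0,0,0.7,0,0,-0.3,0,0,0,0.7,0,0,-0.45,0,0,0,0.7,0,0,-0.5,0,0,0,0.7,0,0,-0.5,0,0,0]'

```text
time_s: 14.55
position: [0.6326, -0.0836, 0.1938]
tool_rot: [[-0.109, 0.994, 0.005], [0.994, 0.109, -0.002], [-0.002, 0.005, -1.0]]
ft_force: [-0.6, 0.4, -0.1]
grip_width: 0.06
```

```bash
python3 caps.py 12 yellow; python3 tray.py 12 yellow,purple old;  python3 go.py 0.4515 0.102 0.195 -17.5
```

```text
yellow [258. 138.] n 385 ztop 0.0873 depth xy [ 0.6272 -0.0379] ray xy [ 0.6273 -0.0385]
yellow [244. 192.] n 85 ztop 0.0612 depth xy [ 0.6205 -0.0936] ray xy [ 0.6208 -0.0854]
yellow [258. 164.] n 383 ztop 0.0873 depth xy [ 0.6293 -0.0592] ray xy [ 0.6294 -0.0606]
yellow [258. 190.] n 369 ztop 0.0873 depth xy [ 0.6318 -0.0815] ray xy [ 0.6319 -0.0829]
yellow [258. 224.] n 675 ztop 0.0871 depth xy [ 0.6354 -0.1141] ray xy [ 0.6356 -0.1155]
yellow [259. 156.] n 4937 rim 2452 c 0.6308 -0.0828 size 0.1608 0.068 yaw 96.5 bbox [224  93  66 144]
purple [285.  41.] n 5007 rim 1509 c 0.6424 0.0568 size 0.0897 0.0672 yaw 95.6 bbox [250   0  67  83]
t 14.6 pos [ 0.6319 -0.0834  0.1913] yaw 96.26 F [ 0.1  0.5 -0.2] w 0.0594 q [-18.  33.  65.   0.  82. -24.]
shift [ 0.6798 -0.5303 -0.0133] turn [ 1.800e-03 -1.200e-03  2.528e+00] |d| 0.259 deg 113.8
```

View pics/wrist12.png

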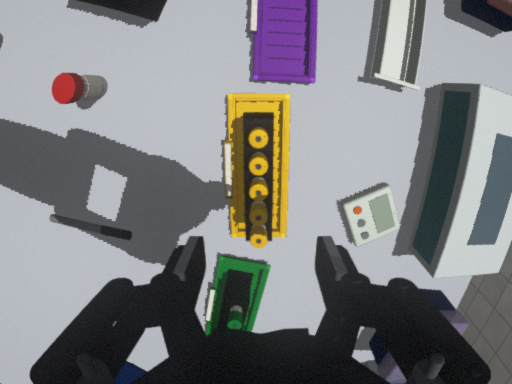

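>>> step_arm --steps '[0.7,0.1,-0.08,0,0,0,0.15,0.7,0.2,-0.16,0,0,0,0.34,0.7,0.3,-0.24,0,0,0,0.53,0.7,0.4,-0.32,0,0,0,0.72,0.7,0.5,-0.4,0,0,0,0.9,0.7,0.6,-0.48,0,0,0,1,0.7,0.68,-0.53,0,0,0,1,0.7,0.68,-0.53,0,0,0,1]'

```text
time_s: 15.4
position: [0.4486, 0.1041, 0.1896]
tool_rot: [[0.624, 0.782, -0.004], [0.782, -0.624, 0.001], [-0.002, -0.004, -1.0]]
ft_force: [0.7, 0.7, 0.5]
grip_width: 0.0597
```

>>> step_arm --steps '[0.7,0,0,0,0,0,0.18,0.7,0,0,0,0,0,0.37,0.7,0,0,0,0,0,0.56,0.7,0,0,0,0,0,0.75,0.7,0,0,0,0,0,0.9,0.7,0,0,0,0,0,1,0.7,0,0,0,0,0,1]'

```text
time_s: 16.1
position: [0.4515, 0.1016, 0.1897]
tool_rot: [[0.994, 0.108, -0.002], [0.108, -0.994, -0.0], [-0.002, -0.0, -1.0]]
ft_force: [-0.2, -0.1, 0.3]
grip_width: 0.0598
```

>>> step_arm --steps '[0.7,0,0,0,0,0,0.18,0.7,0,0,0,0,0,0.37,0.7,0,0,0,0,0,0.5,0.7,0,0,0,0,0,0.528,0.7,0,0,0,0,0,0.528,0.7,0,0,0,0,0,0.528]'

```text
time_s: 16.7
position: [0.4515, 0.102, 0.1907]
tool_rot: [[0.954, -0.298, -0.001], [-0.298, -0.954, 0.0], [-0.001, 0.0, -1.0]]
ft_force: [0.7, 0.0, -0.1]
grip_width: 0.0597
```

```bash
python3 caps.py 13 blue; python3 caps.py 13 purple old; python3 tray.py 13 blue,purple old;  python3 go.py 0.4515 0.102 0.038 -17.5
```

```text
blue [259. 139.] n 342 ztop 0.0844 depth xy [0.4951 0.0899] ray xy [0.4948 0.09  ]
blue [259. 166.] n 354 ztop 0.0844 depth xy [0.4742 0.0966] ray xy [0.474  0.0967]
blue [259. 191.] n 348 ztop 0.0844 depth xy [0.4526 0.1036] ray xy [0.4528 0.1035]
blue [259. 225.] n 620 ztop 0.0843 depth xy [0.4227 0.1127] ray xy [0.4221 0.113 ]
blue [ 15. 329.] n 122 ztop 0.0551 depth xy [0.3252 0.592 ] ray xy [0.3456 0.5425]
purple [ 70. 215.] n 161 ztop 0.0846 depth xy [0.4848 0.2925] ray xy [0.4849 0.2922]
purple [ 84. 231.] n 207 ztop 0.0844 depth xy [0.464  0.2842] ray xy [0.4637 0.285 ]
purple [ 98. 247.] n 223 ztop 0.0844 depth xy [0.4437 0.2762] ray xy [0.4428 0.2783]
purple [113. 263.] n 221 ztop 0.0845 depth xy [0.4213 0.2722] ray xy [0.4217 0.2716]
purple [129. 275.] n 108 ztop 0.0807 depth xy [0.4064 0.2581] ray xy [0.406  0.2587]
blue [ 81. 120.] n 5671 rim 1852 c 0.5733 0.2937 size 0.1634 0.0676 yaw 86.7 bbox [ 24  73 114  93]
purple [189.  18.] n 4054 rim 1258 c 0.6348 0.0982 size 0.155 0.0641 yaw 89.4 bbox [135   0 155  57]
t 16.75 pos [0.4515 0.102  0.1908] yaw -17.38 F [-0.8  0.5 -0.5] w 0.0594 q [ -2.  16.  93.  -0.  71. 105.]
shift [ 2.000e-04 -1.000e-04  5.094e-01] turn [0.0001 0.0004 0.0026] |d| 0.153 deg 0.1
```

View pics/wrist13.png

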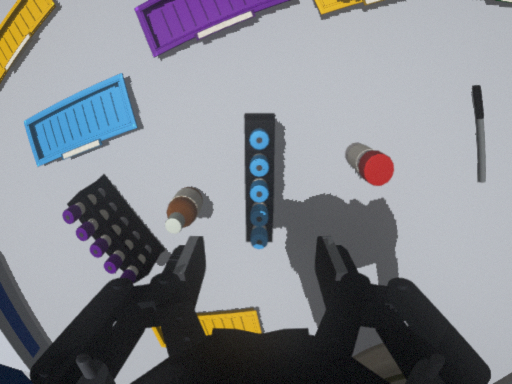

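Caps are in line at column 259. The bottle is at (185,210) and the pot at (370,165), both clear of the fingers.

>>> step_arm --steps '[0.62,0.001,-0.002,0.1,0,0,0.004,0.62,0.001,-0.002,0.2,0,0,0.004,0.62,0.001,-0.002,0.3,0,0,0.004,0.62,0.001,-0.002,0.4,0,0,0.004,0.62,0.001,-0.002,0.47,0,0,0.004,0.62,0.001,-0.002,0.51,0,0,0.004,0.62,0.001,-0.002,0.51,0,0,0.004,0.62,0.001,-0.002,0.51,0,0,0.004]'

```text
time_s: 17.55
position: [0.4522, 0.1026, 0.0383]
tool_rot: [[0.953, -0.303, 0.0], [-0.303, -0.953, -0.0], [0.0, -0.0, -1.0]]
ft_force: [-0.3, -0.3, 0.5]
grip_width: 0.0529
```

```bash
python3 go.py 0.4515 0.102 0.038 -17.5; python3 -c "
from snap import *
snap('wrist','14')"
```

```text
t 17.55 pos [0.4522 0.1026 0.0383] yaw -17.64 F [-0.3 -0.3  0.5] w 0.0529 q [ -2.  30. 104.  -0.  46. 106.]
shift [-0.0016  0.0024  0.0011] turn [-0.0001 -0.0003 -0.003 ] |d| 0.001 deg 0.1
```

View pics/wrist14.png

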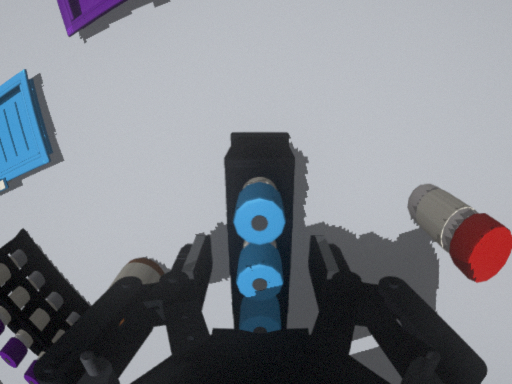

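The rack is centred and the bottle stands clear just left of the left finger. Closing and lifting straight up.

>>> step_arm --steps '[0.1,0,0,0,0,0,0,0.1,0,0,0,0,0,0,0.1,0,0,0,0,0,0,0.1,0,0,0,0,0,0,0.1,0,0,0,0,0,0,0.1,0,0,0,0,0,0,0.1,0,0,-0.03,0,0,0,0.1,0,0,-0.1,0,0,0,0.1,0,0,-0.2,0,0,0,0.1,0,0,-0.3,0,0,0]'

```text
time_s: 18.6
position: [0.4514, 0.1026, 0.1293]
tool_rot: [[0.953, -0.304, -0.001], [-0.304, -0.953, 0.0], [-0.001, 0.0, -1.0]]
ft_force: [1.1, 1.0, -1.7]
grip_width: 0.025
```

>>> step_arm --steps '[0.1,0,0,-0.08,0,0,0,0.1,0,0,-0.15,0,0,0,0.1,0,0,-0.17,0,0,0,0.1,0,0,-0.17,0,0,0]'

```text
time_s: 19.0
position: [0.4519, 0.1026, 0.1795]
tool_rot: [[0.953, -0.304, 0.001], [-0.304, -0.953, -0.0], [0.001, -0.0, -1.0]]
ft_force: [0.5, 0.4, -3.2]
grip_width: 0.0255
```

```bash
python3 go.py 0.5745 0.293 0.17 86.6;python3 tray.py 15 blue,purple
```

```text
t 19.0 pos [0.4519 0.1026 0.1795] yaw -17.68 F [ 0.5  0.4 -3.2] w 0.0255 q [ -2.  17.  94.  -0.  69. 106.]
shift [ 0.1965 -0.729   0.0321] turn [ 1.1000e-03 -1.4000e-03 -2.3174e+00] |d| 0.227 deg 104.3
blue [ 77. 122.] n 5889 rim 1905 c 0.573 0.2935 size 0.1627 0.068 yaw 86.7 bbox [ 19  74 115  96]
purple [183.  18.] n 3954 rim 1242 c 0.6345 0.1034 size 0.1451 0.0641 yaw 89.1 bbox [130   0 151  57]
```

>>> step_arm --steps '[0.1,0.01,-0.03,0,0,0,-0.1,0.1,0.03,-0.1,0,0,0,-0.25,0.1,0.06,-0.2,0,0,0,-0.42,0.1,0.09,-0.3,0,0,0,-0.6,0.1,0.12,-0.4,0,0,0,-0.77,0.1,0.14,-0.48,0,0,0,-0.9,0.1,0.15,-0.52,0,0,0,-1,0.1,0.15,-0.53,0,0,0,-1,0.1,0.15,-0.53,0,0,0,-1]'

```text
time_s: 19.95
position: [0.5425, 0.2403, 0.1776]
tool_rot: [[0.889, 0.457, -0.003], [0.457, -0.889, -0.001], [-0.003, -0.001, -1.0]]
ft_force: [-0.9, -0.7, -3.1]
grip_width: 0.0254
```

```bash
python3 go.py 0.5745 0.293 0.07 86.6;python3 tray.py 16 blue,purple
```

```text
t 19.95 pos [0.5425 0.2403 0.1776] yaw 27.21 F [-0.9 -0.7 -3.1] w 0.0254 q [12. 29. 74. -0. 77. 75.]
shift [ 0.176  -0.1074  0.3584] turn [-0.0024  0.0026 -1.3197] |d| 0.124 deg 59.4
blue [216. 110.] n 7403 rim 2488 c 0.5737 0.2937 size 0.1615 0.0673 yaw 86.8 bbox [145  56 169 110]
blue [499. 369.] n 328 rim 98 c 0.384 -0.4674 size 0.1005 0.0163 yaw 9.0 bbox [484 351  28  33]
purple [411. 153.] n 6665 rim 2116 c 0.6394 0.0937 size 0.1617 0.0674 yaw 94.6 bbox [348  99 128 108]
```

View pics/wrist16.png

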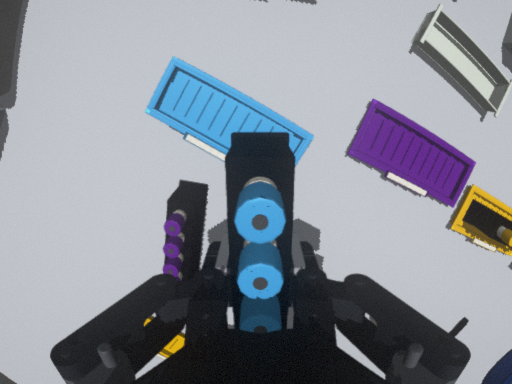

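>>> step_arm --steps '[0.1,0.03,-0.02,0,0,0,-0.15,0.1,0.07,-0.04,0,0,0,-0.32,0.1,0.11,-0.065,0,0,0,-0.5,0.1,0.15,-0.09,0,0,0,-0.68,0.1,0.17,-0.105,0,0,0,-0.85,0.1,0.176,-0.107,0,0,0,-1,0.1,0.176,-0.107,0,0,0,-1]'

```text
time_s: 20.7
position: [0.5751, 0.2925, 0.1787]
tool_rot: [[0.305, 0.953, -0.001], [0.953, -0.305, -0.0], [-0.001, -0.001, -1.0]]
ft_force: [-0.1, -0.1, -2.6]
grip_width: 0.0252
```

>>> step_arm --steps '[0.1,0,0,0,0,0,-0.12,0.1,0,0,0,0,0,-0.25,0.1,0,0,0.06,0,0,-0.32,0.1,0,0,0.15,0,0,-0.32,0.1,0,0,0.24,0,0,-0.32,0.1,0,0,0.32,0,0,-0.32,0.1,0,0,0.355,0,0,-0.32,0.1,0,0,0.355,0,0,-0.32,0.1,0,0,0.355,0,0,-0.32]'

```text
time_s: 21.6
position: [0.5758, 0.293, 0.0737]
tool_rot: [[0.059, 0.998, 0.002], [0.998, -0.059, 0.0], [0.001, 0.002, -1.0]]
ft_force: [-0.1, -0.7, -2.2]
grip_width: 0.0253
```

```bash
python3 go.py 0.5745 0.293 0.0415 86.6;python3 tray.py 17 blue
```

```text
t 21.6 pos [0.5758 0.293  0.0737] yaw 86.62 F [-0.1 -0.7 -2.2] w 0.0253 q [16. 40. 71. -0. 68. 20.]
shift [-0.0004 -0.0045  0.1073] turn [ 0.0019 -0.0007  0.0005] |d| 0.032 deg 0.1
blue [258. 141.] n 6822 rim 4216 c 0.575 0.3242 size 0.1007 0.0685 yaw 86.7 bbox [203  94 107 147]
```

View pics/wrist17.png

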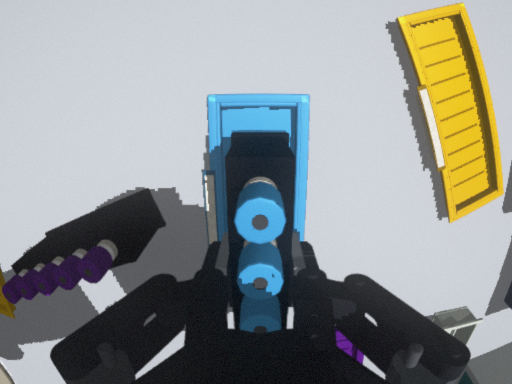

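>>> step_arm --steps '[0.1,-0.001,-0.004,0,0,0,0,0.1,-0.001,-0.004,0,0,0,0,0.1,-0.001,-0.004,0,0,0,0]'

```text
time_s: 21.95
position: [0.5742, 0.2929, 0.0731]
tool_rot: [[0.057, 0.998, 0.001], [0.998, -0.057, 0.0], [0.0, 0.001, -1.0]]
ft_force: [-0.2, 0.1, -3.1]
grip_width: 0.0254
```

```bash
python3 go.py 0.5745 0.293 0.0413 86.6
```

```text
t 21.95 pos [0.5742 0.2929 0.0731] yaw 86.71 F [-0.2  0.1 -3.1] w 0.0254 q [17. 40. 72. -0. 68. 20.]
shift [0.0002 0.001  0.1059] turn [ 0.0009 -0.0003  0.0024] |d| 0.032 deg 0.1
```

>>> step_arm --steps '[0.1,0,0,0.02,0,0,0,0.1,0,0,0.05,0,0,0,0.1,0,0,0.075,0,0,0,0.1,0,0,0.092,0,0,0,0.1,0,0,0.1,0,0,0,0.1,0,0,0.105,0,0,0,0.1,0,0,0.106,0,0,0,0.1,0,0,0.106,0,0,0]'

```text
time_s: 22.75
position: [0.5739, 0.2928, 0.0418]
tool_rot: [[0.057, 0.998, 0.0], [0.998, -0.057, -0.0], [-0.0, 0.0, -1.0]]
ft_force: [-4.4, -2.1, 6.7]
grip_width: 0.0249
```

>>> step_arm --steps '[0.4,0,0,0,0,0,0,0.58,0,0,0,0,0,0,0.58,0,0,0,0,0,0,0.58,0,0,-0.05,0,0,0,0.58,0,0,-0.15,0,0,0,0.58,0,0,-0.3,0,0,0,0.58,0,0,-0.45,0,0,0,0.58,0,0,-0.5,0,0,0,0.58,0,0,-0.5,0,0,0]'

```text
time_s: 23.65
position: [0.5749, 0.2932, 0.1935]
tool_rot: [[0.057, 0.998, 0.005], [0.998, -0.057, 0.002], [0.002, 0.005, -1.0]]
ft_force: [-0.5, -0.4, 0.1]
grip_width: 0.0493
```

```bash
python3 caps.py 18 blue; python3 caps.py 18 purple old; python3 tray.py 18 blue old;  python3 go.py 0.442 0.280 0.195 17.3
```

```text
blue [258. 140.] n 392 ztop 0.0873 depth xy [0.5768 0.3375] ray xy [0.5768 0.337 ]
blue [272. 153.] n 49 ztop 0.0615 depth xy [0.5885 0.3211] ray xy [0.5877 0.3259]
blue [258. 167.] n 384 ztop 0.0872 depth xy [0.5754 0.3157] ray xy [0.5753 0.3147]
blue [244. 194.] n 47 ztop 0.0611 depth xy [0.5611 0.2843] ray xy [0.5628 0.2925]
blue [258. 193.] n 369 ztop 0.0873 depth xy [0.5743 0.2934] ray xy [0.5743 0.2923]
blue [258. 227.] n 653 ztop 0.0871 depth xy [0.5726 0.261 ] ray xy [0.5725 0.2597]
purple [125. 207.] n 1128 ztop 0.0842 depth xy [0.4496 0.2849] ray xy [0.4489 0.2845]
blue [260. 156.] n 4984 rim 2446 c 0.5737 0.2943 size 0.1607 0.0673 yaw 86.8 bbox [224  94  67 144]
t 23.7 pos [0.5742 0.2929 0.191 ] yaw 86.71 F [-0.5 -0.2 -1. ] w 0.0499 q [17. 34. 63. -0. 83. 20.]
shift [-0.0682 -0.4374 -0.0138] turn [ 1.1000e-03 -1.5000e-03  1.5425e+00] |d| 0.133 deg 69.4
```

View pics/wrist18.png

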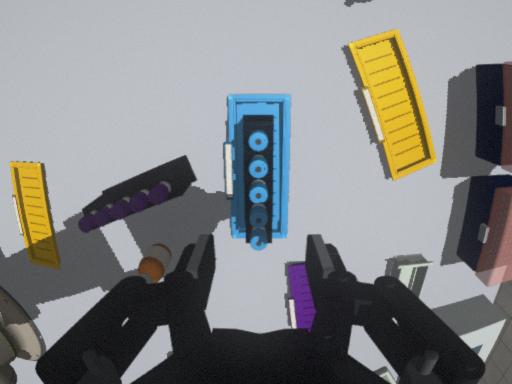

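Blue is placed: centre (0.574,0.293), tops at 87 mm. Next is purple.

```bash
python3 go.py 0.442 0.280 0.195 17.3
```

```text
t 23.7 pos [0.5742 0.2929 0.191 ] yaw 86.71 F [-0.5 -0.2 -1. ] w 0.0499 q [17. 34. 63. -0. 83. 20.]
shift [-0.0682 -0.4374 -0.0138] turn [ 1.1000e-03 -1.5000e-03  1.5425e+00] |d| 0.133 deg 69.4
```

>>> step_arm --steps '[0.6,-0.01,-0.07,-0.01,0,0,0.15,0.6,-0.03,-0.17,-0.014,0,0,0.33,0.6,-0.045,-0.27,-0.014,0,0,0.51,0.6,-0.06,-0.36,-0.014,0,0,0.7,0.6,-0.068,-0.42,-0.014,0,0,0.88,0.6,-0.068,-0.437,-0.014,0,0,1,0.6,-0.068,-0.437,-0.014,0,0,1]'

```text
time_s: 24.4
position: [0.4408, 0.2799, 0.1934]
tool_rot: [[0.747, 0.665, -0.003], [0.665, -0.747, -0.001], [-0.003, -0.001, -1.0]]
ft_force: [1.4, 0.1, 0.8]
grip_width: 0.0512
```

>>> step_arm --steps '[0.6,0,0,0,0,0,0.18,0.6,0,0,0,0,0,0.36,0.6,0,0,0,0,0,0.5,0.6,0,0,0,0,0,0.542,0.6,0,0,0,0,0,0.542,0.6,0,0,0,0,0,0.542]'

```text
time_s: 25.0
position: [0.4421, 0.2799, 0.1941]
tool_rot: [[0.954, 0.3, -0.001], [0.3, -0.954, -0.0], [-0.001, 0.0, -1.0]]
ft_force: [0.8, 0.5, -0.4]
grip_width: 0.0513
```

```bash
python3 caps.py 19 purple; python3 tray.py 19 purple old;  python3 go.py 0.442 0.280 0.038 17.3
```

```text
purple [259. 138.] n 308 ztop 0.0843 depth xy [0.485  0.2948] ray xy [0.4849 0.2948]
purple [259. 165.] n 304 ztop 0.0845 depth xy [0.464  0.2886] ray xy [0.464  0.2886]
purple [259. 190.] n 312 ztop 0.0843 depth xy [0.4428 0.2821] ray xy [0.4427 0.282 ]
purple [258. 224.] n 578 ztop 0.0842 depth xy [0.412  0.2724] ray xy [0.4121 0.2724]
purple [453.  62.] n 5095 rim 1658 c 0.6393 0.0937 size 0.1625 0.0678 yaw 94.8 bbox [401  15 107  96]
t 25.05 pos [0.4421 0.28   0.1943] yaw 17.44 F [-0.2  0.4  0.5] w 0.051 q [19. 22. 84.  0. 74. 92.]
shift [ 3.000e-04 -2.000e-04  5.209e-01] turn [0.     0.0015 0.003 ] |d| 0.156 deg 0.2
```

View pics/wrist19.png

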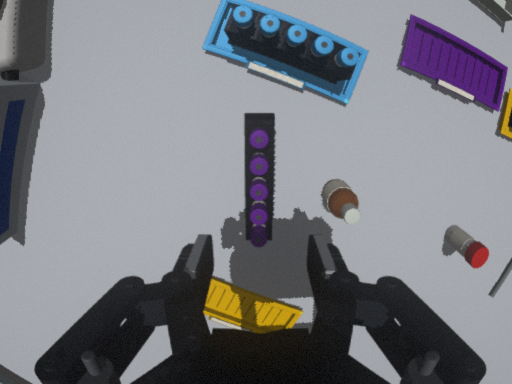

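Purple caps are in line at column 259, and the bottle at (342,198) is clear of the right finger.

>>> step_arm --steps '[0.6,0,-0.003,0.1,0,0,0.008,0.6,0,-0.003,0.2,0,0,0.008,0.6,0,-0.003,0.3,0,0,0.008,0.6,0,-0.003,0.4,0,0,0.008,0.6,0,-0.003,0.48,0,0,0.008,0.6,0,-0.003,0.521,0,0,0.008,0.6,0,-0.003,0.521,0,0,0.008,0.6,0,-0.003,0.521,0,0,0.008]'

```text
time_s: 25.85
position: [0.442, 0.281, 0.0389]
tool_rot: [[0.956, 0.293, 0.0], [0.293, -0.956, 0.0], [0.0, 0.0, -1.0]]
ft_force: [0.6, 0.0, 0.4]
grip_width: 0.051
```

```bash
python3 go.py 0.442 0.2805 0.038 17.1; python3 -c "
from snap import *
snap('wrist','20')"
```

```text
t 25.85 pos [0.442  0.281  0.0389] yaw 17.01 F [0.6 0.  0.4] w 0.051 q [19. 34. 94. -0. 52. 92.]
shift [-0.0005  0.0015  0.0028] turn [ 0.     -0.0002 -0.002 ] |d| 0.001 deg 0.1
```

View pics/wrist20.png

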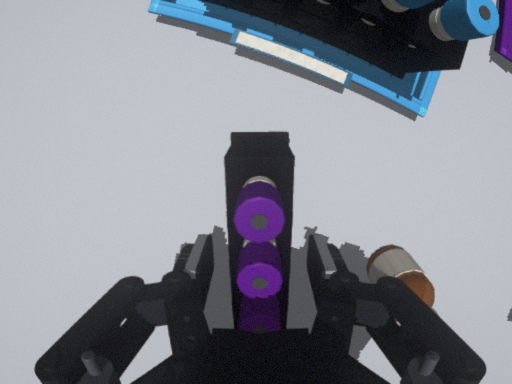

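Centred, so I'll close and lift straight up.

>>> step_arm --steps '[0.1,0,0,0,0,0,0,0.1,0,0,0,0,0,0,0.1,0,0,0,0,0,0,0.1,0,0,0,0,0,0,0.1,0,0,0,0,0,0,0.1,0,0,0,0,0,0,0.1,0,0,-0.03,0,0,0,0.1,0,0,-0.1,0,0,0,0.1,0,0,-0.2,0,0,0,0.1,0,0,-0.3,0,0,0]'

```text
time_s: 26.9
position: [0.4413, 0.2807, 0.1298]
tool_rot: [[0.956, 0.292, -0.001], [0.292, -0.956, -0.0], [-0.001, 0.0, -1.0]]
ft_force: [0.7, 0.2, -2.3]
grip_width: 0.0252
```

>>> step_arm --steps '[0.1,0,0,-0.08,0,0,0,0.1,0,0,-0.15,0,0,0,0.1,0,0,-0.2,0,0,0,0.1,0,0,-0.2,0,0,0,0.1,0,0,-0.2,0,0,0]'

```text
time_s: 27.4
position: [0.4414, 0.2808, 0.1883]
tool_rot: [[0.956, 0.292, -0.001], [0.292, -0.956, -0.0], [-0.001, 0.0, -1.0]]
ft_force: [-0.4, -0.1, -2.0]
grip_width: 0.0253
```

```bash
python3 go.py 0.6403 0.0928 0.19 94.5
```

```text
t 27.4 pos [0.4414 0.2808 0.1883] yaw 16.97 F [-0.4 -0.1 -2. ] w 0.0253 q [19. 22. 84. -0. 73. 93.]
shift [ 0.4514  0.7928 -0.0059] turn [-4.000e-04  6.000e-04 -1.723e+00] |d| 0.274 deg 77.5
```

>>> step_arm --steps '[0.1,0.02,0.04,0,0,0,-0.08,0.1,0.07,0.12,0,0,0,-0.2,0.1,0.13,0.22,0,0,0,-0.34,0.1,0.19,0.33,0,0,0,-0.48,0.1,0.25,0.44,0,0,0,-0.62,0.1,0.3,0.53,0,0,0,-0.76,0.1,0.33,0.59,0,0,0,-0.88,0.1,0.34,0.6,0,0,0,-0.95,0.1,0.34,0.6,0,0,0,-0.95,0.1,0.34,0.6,0,0,0,-0.95]'

```text
time_s: 28.4
position: [0.5913, 0.1387, 0.1876]
tool_rot: [[0.506, 0.863, -0.002], [0.863, -0.506, 0.0], [-0.001, -0.002, -1.0]]
ft_force: [-0.1, -0.3, -2.6]
grip_width: 0.0248
```

```bash
python3 tray.py 21 purple; python3 go.py 0.6403 0.0928 0.07 94.5
```

```text
purple [324. 182.] n 6672 rim 1933 c 0.6404 0.0935 size 0.1612 0.0656 yaw 94.4 bbox [268 106 109 146]
t 28.45 pos [0.5912 0.1389 0.1879] yaw 59.66 F [ 0.8 -0.2 -1.2] w 0.0251 q [ 2. 30. 70.  0. 79. 32.]
shift [-0.0496  0.2193  0.3928] turn [-2.000e-03  4.000e-04 -7.742e-01] |d| 0.136 deg 34.8
```

View pics/wrist21.png

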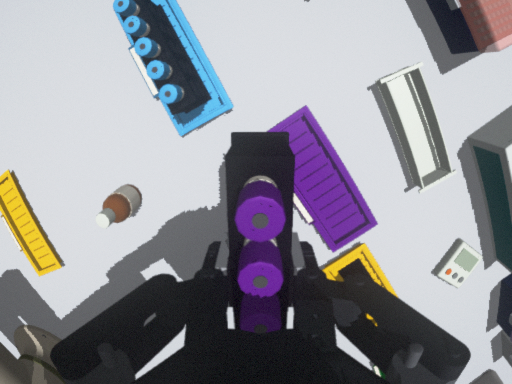

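>>> step_arm --steps '[0.1,-0.01,0.03,0,0,0,-0.12,0.1,-0.02,0.09,0,0,0,-0.28,0.1,-0.033,0.15,0,0,0,-0.45,0.1,-0.044,0.2,0.02,0,0,-0.62,0.1,-0.049,0.219,0.07,0,0,-0.74,0.1,-0.049,0.219,0.16,0,0,-0.773,0.1,-0.049,0.219,0.26,0,0,-0.773,0.1,-0.049,0.219,0.34,0,0,-0.773,0.1,-0.049,0.219,0.385,0,0,-0.773,0.1,-0.049,0.219,0.39,0,0,-0.773]'

```text
time_s: 29.45
position: [0.6402, 0.0931, 0.0701]
tool_rot: [[-0.078, 0.997, -0.003], [0.997, 0.078, 0.0], [0.0, -0.003, -1.0]]
ft_force: [-0.5, -0.4, -1.3]
grip_width: 0.0252
```

>>> step_arm --steps '[0.1,0,0,0,0,0,0,0.1,0,0,0,0,0,0,0.1,0,0,0,0,0,0]'

```text
time_s: 29.75
position: [0.6416, 0.0927, 0.0729]
tool_rot: [[-0.078, 0.997, 0.002], [0.997, 0.078, -0.0], [-0.0, 0.002, -1.0]]
ft_force: [-0.4, 0.1, -2.1]
grip_width: 0.0249
```

```bash
python3 tray.py 22 purple; python3 go.py 0.6404 0.093 0.0418 94.5
```

```text
purple [259. 141.] n 6747 rim 4151 c 0.6385 0.1237 size 0.1002 0.0646 yaw 94.6 bbox [208  94 102 147]
t 29.8 pos [0.6415 0.0927 0.0727] yaw 94.49 F [-0.   0.4 -1.8] w 0.0252 q [-2. 41. 71.  0. 68. -7.]
shift [ 0.0014 -0.0039  0.1029] turn [ 0.0023  0.0003 -0.0001] |d| 0.031 deg 0.1
```

View pics/wrist22.png

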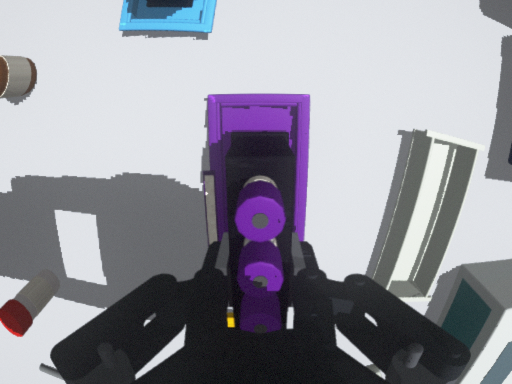

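The tray spans columns 208 to 309 and the rack 226 to 295, so it's centred. Lowering and releasing.

>>> step_arm --steps '[0.1,0,-0.003,0.02,0,0,0,0.1,0,-0.003,0.05,0,0,0,0.1,0,-0.003,0.075,0,0,0,0.1,0,-0.003,0.09,0,0,0,0.1,0,-0.003,0.098,0,0,0,0.1,0,-0.003,0.102,0,0,0,0.1,0,-0.003,0.103,0,0,0,0.1,0,-0.003,0.103,0,0,0]'

```text
time_s: 30.6
position: [0.6398, 0.0925, 0.0425]
tool_rot: [[-0.079, 0.997, -0.0], [0.997, 0.079, -0.0], [-0.0, -0.0, -1.0]]
ft_force: [-8.9, -0.8, 15.2]
grip_width: 0.0255
```

```bash
python3 go.py 0.6404 0.093 0.0418 94.5
```

```text
t 30.6 pos [0.6398 0.0925 0.0425] yaw 94.5 F [-8.9 -0.8 15.2] w 0.0255 q [-2. 42. 73. -0. 65. -7.]
shift [0.0014 0.0021 0.0024] turn [-0.0005  0.0003  0.0001] |d| 0.001 deg 0.0
```

>>> step_arm --steps '[0.1,0,0,-0.002,0,0,0,0.4,0,0,-0.002,0,0,0,0.65,0,0,-0.002,0,0,0,0.65,0,0,-0.002,0,0,0,0.65,0,0,-0.05,0,0,0,0.65,0,0,-0.15,0,0,0,0.65,0,0,-0.3,0,0,0,0.65,0,0,-0.45,0,0,0,0.65,0,0,-0.5,0,0,0,0.65,0,0,-0.5,0,0,0]'

```text
time_s: 31.6
position: [0.6412, 0.0926, 0.1946]
tool_rot: [[-0.079, 0.997, 0.007], [0.997, 0.079, -0.0], [-0.001, 0.007, -1.0]]
ft_force: [-0.2, -0.3, 0.0]
grip_width: 0.0555
```

```bash
python3 caps.py 23 purple; python3 tray.py 23 purple old; python3 go.py 0.3 -0.35 0.3 94.5
```

```text
purple [257. 139.] n 336 ztop 0.0872 depth xy [0.637  0.1372] ray xy [0.6371 0.1369]
purple [258. 166.] n 339 ztop 0.0873 depth xy [0.6385 0.1152] ray xy [0.6386 0.1145]
purple [258. 191.] n 323 ztop 0.0872 depth xy [0.6402 0.0934] ray xy [0.6403 0.0923]
purple [258. 226.] n 553 ztop 0.0871 depth xy [0.6431 0.0618] ray xy [0.6432 0.0597]
purple [260. 156.] n 4763 rim 2400 c 0.6398 0.0932 size 0.1607 0.0664 yaw 94.7 bbox [225  94  65 143]
t 31.65 pos [0.6404 0.0926 0.192 ] yaw 94.5 F [ 0.1 -0.4 -0.5] w 0.0558 q [-2. 34. 63.  0. 83. -7.]
shift [-1.3819 -1.2461 -0.3626] turn [0.0029 0.0003 0.    ] |d| 0.569 deg 0.1
```

View pics/wrist23.png

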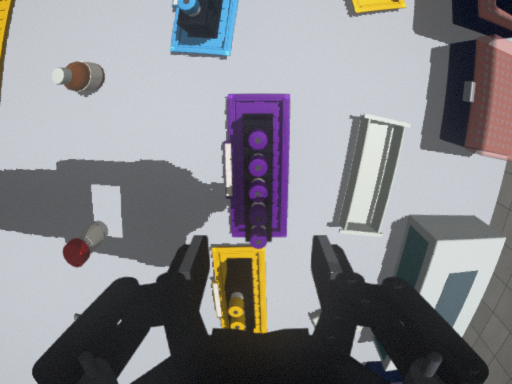

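All four are placed. I'll back off upward for a final check with the fixed cameras.

>>> step_arm --steps '[0.65,0,0,-0.1,0,0,0,0.65,0,-0.1,-0.2,0,0,0,0.65,0,-0.22,-0.25,0,0,0,0.65,0,-0.36,-0.25,0,0,0,0.65,0,-0.5,-0.25,0,0,0,0.65,0,-0.64,-0.25,0,0,0,0.65,0,-0.76,-0.25,0,0,0,0.65,0,-0.85,-0.25,0,0,0,0.65,0,-0.85,-0.25,0,0,0]'

```text
time_s: 32.55
position: [0.383, 0.0728, 0.2648]
tool_rot: [[-0.078, 0.997, -0.003], [0.997, 0.078, 0.0], [0.001, -0.003, -1.0]]
ft_force: [1.5, -0.1, 0.4]
grip_width: 0.0556
```

>>> step_arm --steps '[0.65,-0.2,0,0,0,0,0,0.65,-0.35,0,0,0,0,0,0.65,-0.5,0,0,0,0,0,0.65,-0.65,0,0,0,0,0,0.65,-0.8,0,0,0,0,0,0.65,-0.9,0,0,0,0,0,0.65,-0.9,0,0,0,0,0]'

```text
time_s: 33.25
position: [0.4076, -0.2, 0.264]
tool_rot: [[-0.074, 0.997, -0.002], [0.997, 0.074, 0.001], [0.001, -0.002, -1.0]]
ft_force: [-0.1, 0.2, -0.1]
grip_width: 0.0556
```

Run:
```python
from snap import *
import meas
for cam in ["top","side"]:
    D=snap(cam,"F"); meas.cam=cam
    if cam=="top": meas.measure(*D)
    # pot/bottle tops, before/after
    for tag in ["0","F"]:
        im,d,K,T=load(f"pics/{cam}{tag}.npz"); P=cloud(d,K,T)
        for nm,c in (("pot",(.434,-.003)),("bottle",(.437,.19))):
            m=(np.hypot(P[...,0]-c[0],P[...,1]-c[1])<.035)&(P[...,2]>.066)&(P[...,2]<.08)
            print(cam,tag,nm,m.sum(),P[m].mean(0).round(4) if m.any() else None)
```

```text
top rack blue minrect 0.5741 0.2889 size 0.1021 0.0155 yaw 87.3 mean [0.5735 0.2882] 146
top tray blue all 0.5749 0.2918 size 0.1618 0.0634 y-axis yaw 86.8
top tray blue rim 0.5749 0.2918 size 0.1618 0.0634 y-axis yaw 86.8
top rack yellow minrect 0.6304 -0.0851 size 0.1044 0.0143 yaw -83.6 mean [ 0.6305 -0.0854] 144
top tray yellow all 0.7284 0.3586 size 0.1649 0.0719 y-axis yaw 104.9
top tray yellow rim 0.7313 0.359 size 0.1616 0.0664 y-axis yaw 109.6
top tray yellow all 0.6348 -0.0843 size 0.1603 0.0694 y-axis yaw 95.8
top tray yellow rim 0.6322 -0.0845 size 0.1603 0.0641 y-axis yaw 95.8
top rack green minrect 0.6165 -0.2798 size 0.1015 0.0136 yaw 83.6 mean [ 0.6166 -0.2796] 127
top rack purple minrect 0.6395 0.0898 size 0.1043 0.0147 yaw -85.7 mean [0.6391 0.0891] 128
top 0 pot 102 [ 0.4364 -0.0059  0.0733]
top 0 bottle 31 [0.4412 0.1879 0.0756]
top F pot 103 [ 0.4364 -0.0062  0.0733]
top F bottle 32 [0.4413 0.1877 0.0751]
side 0 pot 64 [ 0.4337 -0.0021  0.0714]
side 0 bottle 36 [0.4383 0.1923 0.0722]
side F pot 66 [ 0.4332 -0.0018  0.0714]
side F bottle 35 [0.4386 0.192  0.0724]
```

View pics/topF.png

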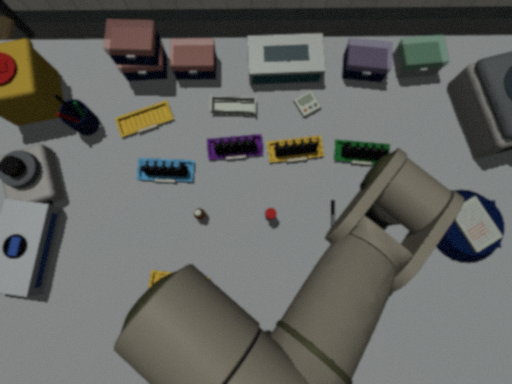

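View pics/sideF.png

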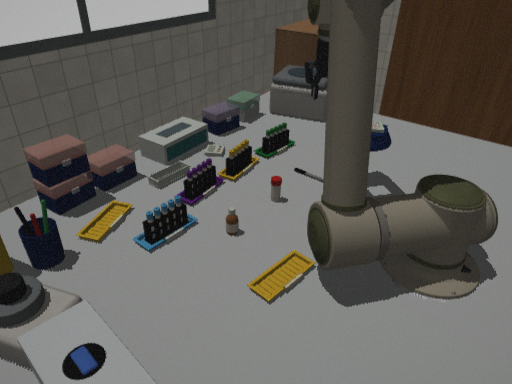

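The final views show all four racks standing in their trays, purple (235,148), yellow (295,150), green (362,152) and blue (166,170). The pot and bottle have not moved and the gripper is clear.

```bash
python3 -c "
from rig import close_job
print(close_job())"
```

```text
the job is handed in; nothing more can be done
None
```

All four racks were carried upright and set down gently, each released in the tray of its cap colour. Yellow went into the right-most yellow tray. The job was handed in at about 33 s of the 102 s allowed.

- **Racks:** Wrist views after each release put all cap tops at about 87 mm (84 mm plus the 3 mm floor), so each rack is flat on its tray floor. They put each rack within about 2 mm of its tray centre and within 1° of its direction.
- **Final top view:** This put the rack centres up to about 3 mm from the tray centres, slightly more than the wrist view and within calibration error. The green tray could not be fitted in that picture, so green's placing there was checked against the earlier tray position.
- **Pot and bottle:** Both fixed cameras show them where they started, to within about 1 mm.
- **Purple set-down:** It was the firmest, with 15 N vertical force at the wrist, compared with about 5 to 7 N for the others.

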